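# Moka pot off, serving boards into one square pile

## Task

Clear the moka pot off the broad dark board and stand it upright, wholly on the round cork trivet. Then stack the three loose oblong boards on the broad board one at a time, the largest first and the smallest last, each flat and centred on the one below with their long sides parallel. Let everything go and leave the other kitchen things where they stand and the pot untipped.

Things in the scene. Friction and masses are not known exactly. Their poses are not given: they have to be found in the camera images.
- broad_board: Broad dark wooden board lying flat on the worktop, fixed (does not slide), 160 x 110 x 14 mm thick. Origin: centre of its underside, on the worktop. x along its 160 mm side, y along its 110 mm side, z up. The pile goes on its top, 14 mm above the origin. At the start the moka pot stands on it.
- cork_trivet: Round cork trivet lying flat on the worktop, fixed, 120 mm diameter, 10 mm thick. Origin: centre of its underside; its top is 10 mm above. Broad board and trivet swap places between starts.
- moka_pot: Aluminium moka pot standing off-centre on the broad board (two others hang at the back: leave them). 0.2-0.4 kg, 124 mm tall with knob. Origin: centre of underside, z up. Base 66 mm diameter; upper body upright cylinder, 58 mm diameter, 70 to 106 mm up. Handle at -x to 65 mm out (45-103 mm up), spout at +x to 40 mm (92-104 mm up); +y and -y sides bare for a grip across y.
- large_board: Largest of three loose oblong boards of the same mid-brown wood, flat slab 124 x 60 x 16 mm thick, about 85 g. Origin: centre of its underside; x along its length, y across its width, z up. Lies flat on the worktop.
- medium_board: Middle one of the three loose boards, 102 x 48 x 16 mm thick, about 55 g. Origin and axes as for the large board.
- small_board: Smallest of the three loose boards, 80 x 36 x 16 mm thick, about 32 g. Origin and axes as for the large board.
- canister: Blue plastic canister with flip-top lid, upright, 64 mm diameter, 140 mm tall, a small lip reaching 37 mm from the axis; bystander. Origin: centre of its underside.
- jar: Glass jar with steel lid, upright, 60 mm diameter, 105 mm tall; bystander. Origin: centre of its underside.
- pepper_mill: Turned dark wood pepper mill, upright, 48 mm diameter, 125 mm tall; bystander. Origin: centre of its underside.
- mug: White mug, 76 mm diameter, 85 mm tall, handle on its +y side; bystander. Origin: centre of its underside.
- saucer: White saucer, 120 mm diameter, 16 mm tall; bystander. Origin: centre of its underside.
- spoon: Steel spoon lying flat, 200 mm long along its x axis, under 30 mm high; bystander.
- tin: Plain steel tin, upright, 72 mm diameter, 70 mm tall; bystander. Origin: centre of its underside.

How it is judged:
On the way, in this order (a step that is already met when the one before it is completed fails the run):
1. the moka pot stands upright and let go on the cork trivet (horizontal distance between moka_pot and cork_trivet below 0.028 m and z of moka_pot in the frame of cork_trivet between 0.007 and 0.013 m and angle between moka_pot's own z axis and vertical below 0.08 rad and contact force between the fingers and moka_pot below 0.05 N and linear speed of moka_pot below 0.03 m/s), for 0.2 s.
2. the large board lies flat, centred and parallel on the broad board, let go (horizontal distance between large_board and broad_board below 0.008 m and angle between the x axis of large_board and the x axis of broad_board, either way round below 0.1 rad and z of large_board in the frame of broad_board between 0.011 and 0.017 m and angle between large_board's own z axis and vertical below 0.06 rad and contact force between the fingers and large_board below 0.05 N and linear speed of large_board below 0.03 m/s), for 0.2 s.
3. the medium board lies flat, centred and parallel on the large board, let go (horizontal distance between medium_board and large_board below 0.008 m and angle between the x axis of medium_board and the x axis of large_board, either way round below 0.1 rad and z of medium_board in the frame of large_board between 0.013 and 0.019 m and angle between medium_board's own z axis and vertical below 0.06 rad and contact force between the fingers and medium_board below 0.05 N and linear speed of medium_board below 0.03 m/s), for 0.2 s.
4. the small board lies flat, centred and parallel on the medium board, let go (horizontal distance between small_board and medium_board below 0.008 m and angle between the x axis of small_board and the x axis of medium_board, either way round below 0.1 rad and z of small_board in the frame of medium_board between 0.013 and 0.019 m and angle between small_board's own z axis and vertical below 0.06 rad and contact force between the fingers and small_board below 0.05 N and linear speed of small_board below 0.03 m/s), for 0.2 s.
At the end, for the whole second after the job is handed in: The moka pot stands upright on the cork trivet (axis within 28 mm of the trivet's centre); the large board lies flat on the broad board, the medium on the large and the small on the medium, each centre within 8 mm of the one below and long sides parallel within 0.10 rad; all at rest and released (horizontal distance between moka_pot and cork_trivet below 0.028 m and z of moka_pot in the frame of cork_trivet between 0.007 and 0.013 m and angle between moka_pot's own z axis and vertical below 0.08 rad and horizontal distance between large_board and broad_board below 0.008 m and angle between the x axis of large_board and the x axis of broad_board, either way round below 0.1 rad and z of large_board in the frame of broad_board between 0.011 and 0.017 m and angle between each of large_board, medium_board, small_board's own z axis and vertical below 0.06 rad and horizontal distance between medium_board and large_board below 0.008 m and angle between the x axis of medium_board and the x axis of large_board, either way round below 0.1 rad and z of medium_board in the frame of large_board between 0.013 and 0.019 m and horizontal distance between small_board and medium_board below 0.008 m and angle between the x axis of small_board and the x axis of medium_board, either way round below 0.1 rad and z of small_board in the frame of medium_board between 0.013 and 0.019 m and linear speed of each of moka_pot, large_board, medium_board, small_board below 0.02 m/s); the robot touches nothing.
It fails at once if the moka pot is tipped over (more than 0.5 rad) (angle between moka_pot's own z axis and vertical above 0.5 rad).
It fails at once if a bystander is shifted by more than 30 mm or knocked over (distance of any of canister, jar, pepper_mill, mug, saucer, spoon, tin from where it was at the start of the episode above 0.03 m or angle between any of canister, jar, pepper_mill, mug, saucer, tin's own z axis and vertical above 0.5 rad).
It also fails if it takes over 72 s, if anything falls off the work surface, if the arm or the gripper's body presses on something with over 40 N, if the wrist force passes 120 N, or if a joint passes its speed limit or range.

## Robot

A 6-joint arm with a two-finger parallel gripper is mounted at the origin on the work surface. World frame = base frame: x ahead of the robot, y to its left, z up, the work surface at z = 0. Lengths are in m, angles in rad, forces in N, time in s.
With the tool pointing down it reaches from about 0.3 to 0.95 m from the base axis. Payload 3.1 kg.
Tool frame: the origin (TCP) lies midway between the tips of the shut fingers; the grasp point (between the pads) lies 19 mm behind it; z points along the fingers, x is the direction in which the jaws open and shut, and the axes are right-handed (so a half turn about z gives the same grasp; the last joint's range is limited). The gripper opens to 85 mm and grips with 20 to 120 N. Pads are 22 mm wide; open, the fingers measure 114 mm over their backs; the gripper's body (76 mm by 85 mm) begins 54 mm behind the grasp point. The pads swing forward as they close: fully open they stand 13 mm farther back than shut.
Start: joints at [-1.31, 0.308, 1.634, -0, 1.2, -0.07], TCP at [0.203, -0.591, 0.231] pointing down, gripper open.
Joint ranges: [-3.06, 3.06], [-0.79, 1.96], [0.05, 2.63], [-1.19, 4.34], [0.05, 2.64], [-2.94, 2.94]. Speed limits (rad/s): [2.79, 2.79, 3.14, 3.14, 3.14, 3.14].

## Interface

Orientations are given as a unit quaternion [w, x, y, z].
In Python, from plant import sense, read_camera, camera_model, sign_off gives the robot as it stands. The module is installed in compiled form; this text tells all that it offers.
- The arm moves only by the tool send_rows, never from a script. Its arguments are lists of equal length, an entry for each row: "delta_pos": the shift along the tool's x, y, z in mm, a list of three; "rotation": the turn, a rotation vector about the tool's x, y, z in degrees, a list of three; "claw": the closure, from -1 (fully open) to 1 (shut). A call has exactly 5 rows; each row shifts and turns the pose as measured when the row begins, along the tool's axes as they then stand; what a row does not reach is not made up. A row lasts 1/10 s, in which the tool goes at most 50 mm and 8.59 degrees, less where a joint would pass 70% of its speed; a pose out of reach is approached as far as the arm can. A call is refused whole if a number of a shift passes 50 or a number of a turn 8.59, either way. A call with a gripper value outside its range is refused whole. The fingers move at their own pace and stop on an object; the grip force is fixed at half the most. Time passes only in rows, so rows that do not move let the fingers close, or fill a call up. It gives the time, the measured TCP pose, the force and the opening at its end, in the units of the state.
- sense(): the state, without advancing time (a new reading comes with each control period).
- read_camera(name): name is "scene" or "top" or "wrist"; returns the picture (420x560x3 uint8, red, green, blue); there is no depth.
- camera_model(name): a dict with "fx", "fy", "cx", "cy" (pixels), "R" (3x3) and "t" (3): a world point X has camera coordinates R X + t; the wrist camera has in their place "tool_from_camera" (4x4, takes a point from camera to tool coordinates, whose origin is the TCP and whose axes are the tool frame's). Camera axes: x right, y down, z forward; pixel columns grow to the right and rows downward; lengths in m; the calibration is good to about 2 mm. The wrist camera is an equidistant fisheye: a pixel r from the principal point sees the ray r / f radians off the axis. A picture is of the moment at which its call begins: read the wrist's pose just before it. camera_model takes no time and is no camera call.
- sign_off(): hands the job in, once; it reports no verdict.
The state is a dict: "t": time; "joint_positions": joint angles; "joint_vel": joint speeds; "joint_efforts": joint torques, N m; "ee_pos": TCP position; "ee_rot": TCP orientation; "contact_force": force on the tool from outside, world axes, zero at the start; "ft_torque": the same for the moment, N m; "finger_gap": finger opening in m.
Only numpy, scipy, OpenCV 4.12 (cv2) and the standard library are available. Lean on these libraries where they do the work, as an engineer would, in place of code of your own. Each camera call takes 0.05 s, during which the arm holds its last target. There are 200 camera calls.

## Working session

There is one attempt and no reset: what is moved stays moved. The work goes in short steps, Python scripts to look and compute and a tool call to move; the robot and the scene stay as the last step left them, time stands still between calls to the robot, and variables do not carry over. Pictures are saved under pics/ and viewed, about 8 in all and at most 12, crops included, and the job is handed in when it is done.

Besides the shell and the picture viewer there is one more tool, called after ">>>" as name(argument=value, ...) on one line, values as JSON. send_rows: Moves the arm, as the interface text tells. Its arguments: {"type":"object","properties":{"delta_pos":{"type":"array","items":{"type":"array","items":{"type":"number"}}},"rotation":{"type":"array","items":{"type":"array","items":{"type":"number"}}},"claw":{"type":"array","items":{"type":"number"}}},"required":["delta_pos","rotation","claw"]}

```bash
mkdir -p pics
python3 - <<'E'
from plant import *
import cv2,numpy as np
np.set_printoptions(precision=4,suppress=True)
s=sense();print(s)
for n in ["scene","top"]:
    im=read_camera(n);cv2.imwrite(f"pics/{n}0.png",im[:,:,::-1]);m=camera_model(n);print(n,m)
    print(-np.array(m['R']).T@m['t'])
print(camera_model("wrist"))
E
```

```text
{'t': 0.0, 'joint_positions': array([-1.3097,  0.309 ,  1.6352,  0.    ,  1.1997, -0.0697]), 'joint_vel': array([ 0.0002,  0.001 , -0.0015,  0.0012, -0.0013, -0.0006]), 'joint_efforts': array([ -0.0006, -41.5262, -27.6662,  -0.0002,   0.0101,   0.    ]), 'ee_pos': array([ 0.2028, -0.5903,  0.23  ]), 'ee_rot': array([-0.0008,  0.8139, -0.581 , -0.0009]), 'contact_force': array([-0.0818, -0.5373,  0.3599]), 'ft_torque': array([ 0.0112, -0.0912,  0.006 ]), 'finger_gap': 0.08538896108933236}
scene {'fx': 489.47011931622035, 'fy': 489.47011931622035, 'cx': 277.26543572075275, 'cy': 209.07399121431988, 'R': array([[ 0.2072,  0.9783,  0.0022],
       [ 0.6616, -0.1385, -0.737 ],
       [-0.7207,  0.1541, -0.6759]]), 't': array([-0.1294, -0.3851,  1.9341])}
[ 1.6755 -0.2248  1.0237]
top {'fx': 381.4238314686396, 'fy': 381.4238314686396, 'cx': 278.4522685046504, 'cy': 209.4122584394402, 'R': array([[-0.023 , -0.9997, -0.009 ],
       [-0.982 ,  0.0243, -0.1876],
       [ 0.1877,  0.0045, -0.9822]]), 't': array([0.0133, 0.6157, 1.1291])}
[ 0.3929 -0.0068  1.2246]
{'fx': 325.19226210127806, 'fy': 325.19226210127806, 'cx': 279.878599722563, 'cy': 203.26776876865003, 'tool_from_camera': array([[ 1.    ,  0.    , -0.0013,  0.0002],
       [ 0.0004,  0.9537,  0.3009, -0.0768],
       [ 0.0012, -0.3009,  0.9537, -0.1427],
       [ 0.    ,  0.    ,  0.    ,  1.    ]])}
```

View pics/top0.png

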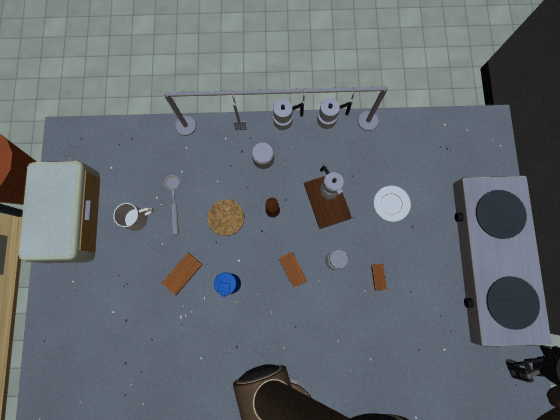

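View pics/scene0.png

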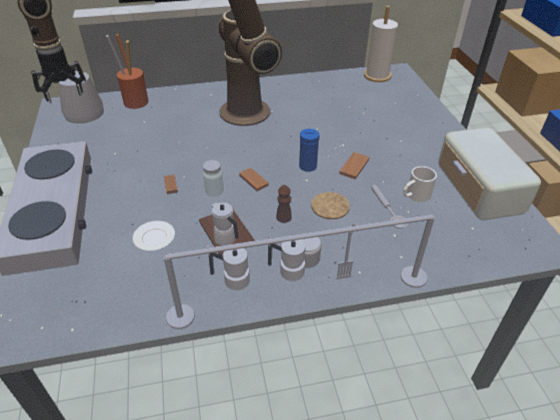

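Top view: large board (182,273), medium (292,269), small (379,277), broad board (327,202) with the pot on it (knob about (333,181), handle up-left, spout lower-right), trivet (226,217). The jar (338,260), mill (272,207) and canister (226,284) stand nearby. The scene view agrees. Next I segment these.

```bash
cat > h.py <<'E'
import numpy as np,cv2
from plant import *
from scipy.spatial.transform import Rotation as Ro
np.set_printoptions(precision=4,suppress=True)
def cast(n,uv,z):
    m=camera_model(n);uv=np.atleast_2d(uv).astype(float)
    d=np.c_[(uv[:,0]-m['cx'])/m['fx'],(uv[:,1]-m['cy'])/m['fy'],np.ones(len(uv))]@np.array(m['R'])
    c=-np.array(m['R']).T@m['t'];return (c+d*((z-c[2])/d[:,2])[:,None])[:,:2]
def wcast(uv,z,p,q):
    m=camera_model("wrist");T=np.array(m['tool_from_camera'])
    x=(np.atleast_2d(uv).astype(float)-[m['cx'],m['cy']])/m['fx'];r=np.linalg.norm(x,axis=1)+1e-9
    d=np.c_[x*(np.sin(r)/r)[:,None],np.cos(r)]
    W=Ro.from_quat(np.r_[q[1:],q[0]]).as_matrix()
    d=d@T[:3,:3].T@W.T;c=W@T[:3,3]+p
    return (c+d*((z-c[2])/d[:,2])[:,None])[:,:2]
def rect(P):
    """centre, size, long-side angle (deg) of the least rectangle round metric points"""
    (c,s,a)=cv2.minAreaRect((P*1000).astype(np.float32))
    if s[0]<s[1]: s=s[::-1];a+=90
    return np.array(c)/1000,np.array(s),(a+90)%180-90
def pose():
    s=sense();q=s['ee_rot'];R=Ro.from_quat(np.r_[q[1:],q[0]]).as_matrix();return s['ee_pos'],q,R
E
python3 - <<'E'
from h import *
im=cv2.imread("pics/top0.png");hsv=cv2.cvtColor(im,cv2.COLOR_BGR2HSV)
m=((hsv[...,0]<20)|(hsv[...,0]>172))&(hsv[...,1]>90)
m[:,:130]=0;m[340:]=0;m=m.astype(np.uint8)*255
cs,_=cv2.findContours(m,cv2.RETR_EXTERNAL,cv2.CHAIN_APPROX_NONE)
for c in cs:
    if cv2.contourArea(c)<80: continue
    uv=c[:,0];print(uv.mean(0),cv2.contourArea(c),[rect(cast("top",uv,z)) for z in (0.014,)], "enc",cv2.minEnclosingCircle(cast("top",uv,.01).astype(np.float32)))
for n,uv,z in [("knob",(335,180),.124),("can",(226,284),.14),("jar",(338,259),.105),("mill",(272,206),.125),("tin",(262,153),.07)]: print(n,cast("top",uv,z))
b=im[150:240,280:370];cv2.imwrite("pics/crop.png",np.hstack([cv2.resize(b,(540,540),interpolation=3)]))
E
```

```text
[378.5429 276.5857] 271.0 [(array([ 0.403 , -0.3084]), array([78.6283, 37.1879]), 4.877963066101074)] enc ((0.40270736813545227, -0.3081820011138916), 0.04216707497835159)
[181.1    273.4333] 719.0 [(array([0.4281, 0.3084]), array([123.6082,  60.7162]), -40.59599304199219)] enc ((0.4273498058319092, 0.3084731698036194), 0.06706874817609787)
[292.4938 269.2346] 438.5 [(array([ 0.4334, -0.0408]), array([101.3376,  45.1127]), 25.368419647216797)] enc ((0.4332827925682068, -0.04072827473282814), 0.054470714181661606)
[225.6238 217.2574] 972.5 [(array([0.6025, 0.1701]), array([114.3804, 113.5535]), -1.3823776245117188)] enc ((0.6039899587631226, 0.17046889662742615), 0.058979734778404236)
[271.9348 206.9565] 182.0 [(array([0.6328, 0.0179]), array([59.4712, 42.0284]), -0.9682083129882812)] enc ((0.6336663961410522, 0.01962406374514103), 0.030613884329795837)
[325.5404 201.9193] 1124.5 [(array([ 0.6517, -0.1596]), array([158.112 , 109.2633]), 16.653627395629883)] enc ((0.6527925729751587, -0.16074147820472717), 0.09414692223072052)
knob [[ 0.6882 -0.1721]]
can [[0.3917 0.1496]]
jar [[ 0.4556 -0.1716]]
mill [[0.6137 0.017 ]]
tin [[0.797  0.0466]]
```

View pics/crop.png

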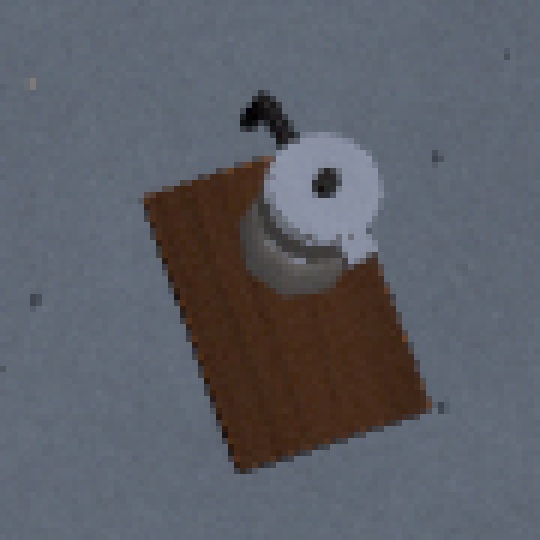

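The crop shows the knob at about (334.3,180.5) in the full picture, with handle to spout running about 35° (mod 180) in world. Now a small row planner, then a move above the pot for a close look.

```bash
cat >> h.py <<'E'
def plan(*wps,claw=-1,v=45):
    """print rows from the measured pose through waypoints (x,y,z,yaw of tool x in deg), tool down"""
    p,q,R=pose();p=p.copy()
    for x,y,z,a in wps:
        a=np.radians(a);best=None
        T=np.array([[np.cos(a),np.sin(a),0],[np.sin(a),-np.cos(a),0],[0,0,-1.]])
        rv=Ro.from_matrix(R.T@T).as_rotvec(degrees=True);d=np.array([x,y,z])-p
        n=max(1,int(np.ceil(max(np.linalg.norm(d)/(v/1000),np.linalg.norm(rv)/8))))
        D=[];W=[]
        for i in range(n):
            D.append([int(k) for k in np.round(R.T@d/n*1000)]);W.append([round(float(k),1) for k in rv/n])
            R=R@Ro.from_rotvec(rv/n,degrees=True).as_matrix()
        p=np.array([x,y,z]);R=T
        print(n,"rows ->",(x,y,z));print(D);print(W)
def where():
    p,q,R=pose();print("tcp",p,"yaw",np.degrees(np.arctan2(R[1,0],R[0,0])),"tilt",np.degrees(np.arccos(-R[2,2])),sense()['t'],sense()['finger_gap'])
E
python3 -c "
from h import *
print(cast('top',[(334.3,180.5)],.138))
print(cast('top',np.array([(145,198),(240,472),(432,408)])/6+[280,150],.014))
plan((.64,-.20,.33,-55))"
```

```text
[[ 0.683  -0.1678]]
[[ 0.7102 -0.0873]
 [ 0.5583 -0.1325]
 [ 0.5904 -0.2367]]
14 rows -> (0.64, -0.2, 0.33)
[[-16, -39, -7], [-15, -39, -7], [-15, -39, -7], [-14, -39, -7], [-13, -40, -7], [-12, -40, -7], [-12, -40, -7], [-11, -40, -7], [-10, -41, -7], [-9, -41, -7], [-8, -41, -7], [-7, -41, -7], [-7, -41, -7], [-6, -41, -7]]
[[-0.0, 0.0, -1.1], [-0.0, 0.0, -1.1], [-0.0, 0.0, -1.1], [-0.0, 0.0, -1.1], [-0.0, 0.0, -1.1], [-0.0, 0.0, -1.1], [-0.0, 0.0, -1.1], [-0.0, 0.0, -1.1], [-0.0, 0.0, -1.1], [-0.0, 0.0, -1.1], [-0.0, 0.0, -1.1], [-0.0, 0.0, -1.1], [-0.0, 0.0, -1.1], [-0.0, 0.0, -1.1]]
```

>>> send_rows(delta_pos=[[-16,-39,-7],[-15,-39,-7],[-15,-39,-7],[-14,-39,-7],[-13,-40,-7]], rotation=[[0,0,-1.1],[0,0,-1.1],[0,0,-1.1],[0,0,-1.1],[0,0,-1.1]], claw=[-1,-1,-1,-1,-1])

```text
t: 0.6
ee_pos: [0.3584, -0.4493, 0.2612]
ee_rot: [-0.002, 0.839, -0.544, -0.004]
contact_force: [-0.2, -0.2, -0.5]
finger_gap: 0.0855
```

>>> send_rows(delta_pos=[[-12,-40,-7],[-12,-40,-7],[-11,-40,-7],[-10,-41,-7],[-9,-41,-7]], rotation=[[0,0,-1.1],[0,0,-1.1],[0,0,-1.1],[0,0,-1.1],[0,0,-1.1]], claw=[-1,-1,-1,-1,-1])

```text
t: 1.1
ee_pos: [0.5199, -0.3036, 0.2951]
ee_rot: [-0.002, 0.865, -0.502, -0.006]
contact_force: [-0.1, 0.1, 0.2]
finger_gap: 0.0856
```

>>> send_rows(delta_pos=[[-8,-41,-7],[-7,-41,-7],[-7,-41,-7],[-6,-41,-7],[0,0,0]], rotation=[[0,0,-1.1],[0,0,-1.1],[0,0,-1.1],[0,0,-1.1],[0,0,0]], claw=[-1,-1,-1,-1,-1])

```text
t: 1.6
ee_pos: [0.6523, -0.1839, 0.3219]
ee_rot: [-0.004, 0.886, -0.464, -0.007]
contact_force: [0.4, -0.8, 0.2]
finger_gap: 0.0855
```

Run:
```python
from h import *
where();p,q,R=pose()
im=read_camera("wrist");cv2.imwrite("pics/w1.png",im[:,:,::-1]);np.savez("w1.npz",p=p,q=q)
```

```text
tcp [ 0.6523 -0.1839  0.3219] yaw -55.32024782100223 tilt 0.9506938970246768 1.6 0.0855172900499927
```

View pics/w1.png

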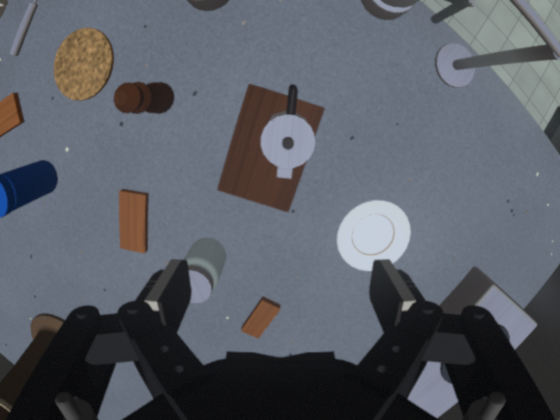

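Wrist view: pot lid/knob (288,142), spout (285,172), handle (292,95); broad board corners about (249,85),(324,107),(289,211),(219,188).

```bash
cat >> h.py <<'E'
def wood(im,lo=90):
    hsv=cv2.cvtColor(im,cv2.COLOR_RGB2HSV)
    m=(((hsv[...,0]<20)|(hsv[...,0]>172))&(hsv[...,1]>lo)).astype(np.uint8)
    return [c[:,0] for c in cv2.findContours(m,cv2.RETR_EXTERNAL,cv2.CHAIN_APPROX_NONE)[0] if cv2.contourArea(c)>150]
E
python3 - <<'E'
from h import *
d=np.load("w1.npz");p,q=d['p'],d['q'];im=cv2.imread("pics/w1.png")[:,:,::-1]
k=wcast([(288,142)],.135,p,q)[0];s=wcast([(285,173)],.112,p,q)[0];h=wcast([(292,95)],.112,p,q)[0]
print("knob",k,"lid",wcast([(288,141)],.12,p,q),s,h,np.degrees(np.arctan2(*(s-h)[::-1])),np.degrees(np.arctan2(*(s-k)[::-1])),np.degrees(np.arctan2(*(k-h)[::-1])))
c=wcast([(249,85),(324,107),(289,211),(219,188)],.014,p,q);print(c,c.mean(0),np.linalg.norm(np.diff(c,axis=0),axis=1),np.degrees(np.arctan2(*(c[0]-c[3])[::-1])),np.degrees(np.arctan2(*(c[1]-c[2])[::-1])))
for c in wood(im): print(c.mean(0),rect(wcast(c,.016,p,q)))
E
```

```text
knob [ 0.6863 -0.1663] lid [[ 0.6858 -0.1668]] [ 0.6539 -0.1851] [ 0.7285 -0.1423] -150.16237069466996 -149.90737516350555 -150.3584302638746
[[ 0.7103 -0.0859]
 [ 0.7438 -0.1874]
 [ 0.5932 -0.2343]
 [ 0.5637 -0.1308]] [ 0.6527 -0.1596] [0.1069 0.1577 0.1076] 17.021178291717373 17.272110207683294
[260.0851 317.9255] (array([ 0.4057, -0.3061]), array([83.0506, 35.5711]), 4.311498165130615)
[132.8037 220.3988] (array([ 0.4348, -0.0401]), array([102.8732,  49.3994]), 25.921247482299805)
[308.975  112.4125] (array([ 0.7219, -0.173 ]), array([36.6122, 28.4231]), -74.42411708831787)
[  9.0918 114.0612] (array([0.4531, 0.2862]), array([74.7236, 60.317 ]), -40.90522766113281)
[261.9221 152.826 ] (array([ 0.6518, -0.1582]), array([154.9103, 104.4774]), 16.855777740478516)
[139.8705  93.6835] (array([0.6105, 0.0443]), array([81.5935, 43.1996]), -63.241708755493164)
[83.087  63.5707] (array([0.6066, 0.1662]), array([117.4533, 114.3916]), -50.98983383178711)
```

```bash
python3 -c "
from h import *
plan((.685,-.167,.2,-60),v=30)"
```

```text
5 rows -> (0.685, -0.167, 0.2)
[[1, -8, 24], [1, -8, 24], [1, -8, 24], [1, -8, 24], [0, -8, 24]]
[[0.0, 0.2, 0.9], [0.0, 0.2, 0.9], [0.0, 0.2, 0.9], [0.0, 0.2, 0.9], [0.0, 0.2, 0.9]]
```

>>> send_rows(delta_pos=[[1,-8,30],[1,-8,30],[1,-8,30],[1,-6,20],[0,0,0]], rotation=[[0,0.2,1],[0,0.2,1],[0,0.2,1],[0,0.2,1],[0,0,0]], claw=[-1,-1,-1,-1,-1])

```text
t: 2.15
ee_pos: [0.6728, -0.1757, 0.2059]
ee_rot: [0.004, 0.867, -0.498, -0.004]
contact_force: [-0.3, 0.5, -0.3]
finger_gap: 0.0853
```

```bash
python3 -c "
from h import *
where();plan((.685,-.167,.16,-60),(.685,-.167,.08,-60),v=22)"
```

```text
tcp [ 0.6728 -0.1757  0.2059] yaw -59.761206475854216 tilt 0.5909273660565711 2.15 0.08534961348675958
3 rows -> (0.685, -0.167, 0.16)
[[0, -5, 15], [0, -5, 15], [0, -5, 15]]
[[0.2, 0.1, 0.1], [0.2, 0.1, 0.1], [0.2, 0.1, 0.1]]
4 rows -> (0.685, -0.167, 0.08)
[[0, 0, 20], [0, 0, 20], [0, 0, 20], [0, 0, 20]]
[[0.0, 0.0, 0.0], [0.0, 0.0, 0.0], [0.0, 0.0, 0.0], [0.0, 0.0, 0.0]]
```

>>> send_rows(delta_pos=[[0,-6,15],[0,-6,15],[0,-5,15],[0,0,0],[0,0,0]], rotation=[[0.2,0.1,0.1],[0.2,0.1,0.1],[0.2,0.1,0.1],[0,0,0],[0,0,0]], claw=[-1,-1,-1,-1,-1])

```text
t: 2.65
ee_pos: [0.6874, -0.1696, 0.1591]
ee_rot: [0.0, 0.865, -0.502, 0.002]
contact_force: [-0.3, -0.2, 0.5]
finger_gap: 0.0858
```

```bash
python3 -c "
from h import *
where();plan((.685,-.167,.08,-60),v=20)"
```

```text
tcp [ 0.6874 -0.1696  0.1591] yaw -60.20544925756219 tilt 0.27075000317761727 2.65 0.08575353212993846
4 rows -> (0.685, -0.167, 0.08)
[[-1, 0, 20], [-1, 0, 20], [-1, 0, 20], [-1, 0, 20]]
[[-0.0, -0.1, -0.1], [-0.0, -0.1, -0.1], [-0.0, -0.1, -0.1], [-0.0, -0.1, -0.1]]
```

Good. Down, close, lift a little.

>>> send_rows(delta_pos=[[-1,0,20],[-1,0,20],[-1,0,20],[-1,0,20],[0,0,0]], rotation=[[0,0,0],[0,0,0],[0,0,0],[0,0,0],[0,0,0]], claw=[-1,-1,-1,-1,-1])

```text
t: 3.15
ee_pos: [0.6905, -0.168, 0.0835]
ee_rot: [-0.001, 0.865, -0.501, 0.008]
contact_force: [-0.9, -0.2, -0.7]
finger_gap: 0.0851
```

>>> send_rows(delta_pos=[[0,0,0],[0,0,0],[0,0,0],[0,0,0],[0,0,0]], rotation=[[0,0,0],[0,0,0],[0,0,0],[0,0,0],[0,0,0]], claw=[1,1,1,1,1])

```text
t: 3.65
ee_pos: [0.6923, -0.1682, 0.0876]
ee_rot: [-0.001, 0.865, -0.501, 0.01]
contact_force: [0.4, -0.7, -4.3]
finger_gap: 0.0565
```

>>> send_rows(delta_pos=[[0,0,0],[0,0,0],[0,0,-5],[0,0,-20],[0,0,-30]], rotation=[[0,0,0],[0,0,0],[0,0,0],[0,0,0],[0,0,0]], claw=[1,1,1,1,1])

```text
t: 4.15
ee_pos: [0.6857, -0.1666, 0.1362]
ee_rot: [0.001, 0.865, -0.501, 0.003]
contact_force: [0.9, 1.1, -3.8]
finger_gap: 0.0568
```

```bash
python3 -c "
from h import *
where();p,q,R=pose();plan((.685,-.167,.225,-60),(.604,.169,.225,-60),v=30)"
```

```text
tcp [ 0.6857 -0.1666  0.1362] yaw -60.17121126821157 tilt 0.30645344114023176 4.15 0.056783933068280584
3 rows -> (0.685, -0.167, 0.225)
[[0, 0, -30], [0, 0, -30], [0, 0, -30]]
[[-0.0, -0.1, -0.1], [-0.0, -0.1, -0.1], [-0.0, -0.1, -0.1]]
12 rows -> (0.604, 0.169, 0.225)
[[-28, -8, 0], [-28, -8, 0], [-28, -8, 0], [-28, -8, 0], [-28, -8, 0], [-28, -8, 0], [-28, -8, 0], [-28, -8, 0], [-28, -8, 0], [-28, -8, 0], [-28, -8, 0], [-28, -8, 0]]
[[0.0, 0.0, 0.0], [0.0, 0.0, 0.0], [0.0, 0.0, 0.0], [0.0, 0.0, 0.0], [0.0, 0.0, 0.0], [0.0, 0.0, 0.0], [0.0, 0.0, 0.0], [0.0, 0.0, 0.0], [0.0, 0.0, 0.0], [0.0, 0.0, 0.0], [0.0, 0.0, 0.0], [0.0, 0.0, 0.0]]
```

>>> send_rows(delta_pos=[[0,0,-30],[0,0,-30],[0,0,-25],[-10,-3,-2],[-20,-6,0]], rotation=[[0,0,0],[0,0,0],[0,0,0],[0,0,0],[0,0,0]], claw=[1,1,1,1,1])

```text
t: 4.65
ee_pos: [0.6802, -0.1377, 0.2316]
ee_rot: [0.0, 0.864, -0.503, 0.007]
contact_force: [0.1, 0.1, -3.4]
finger_gap: 0.0568
```

>>> send_rows(delta_pos=[[-28,-8,0],[-28,-8,0],[-28,-8,0],[-28,-8,0],[-28,-8,0]], rotation=[[0,0,0],[0,0,0],[0,0,0],[0,0,0],[0,0,0]], claw=[1,1,1,1,1])

```text
t: 5.15
ee_pos: [0.6359, 0.016, 0.2199]
ee_rot: [0.002, 0.864, -0.503, -0.001]
contact_force: [0.0, 0.3, -4.1]
finger_gap: 0.0568
```

```bash
python3 -c "
from h import *
where();p,q,R=pose();plan((.604,.169,.225,-60),v=30)"
```

```text
tcp [0.6359 0.016  0.2199] yaw -60.43454906903043 tilt 0.23211235429283417 5.15 0.05679348633267229
6 rows -> (0.604, 0.169, 0.225)
[[-25, -8, -1], [-25, -8, -1], [-25, -8, -1], [-25, -8, -1], [-25, -8, -1], [-25, -8, -1]]
[[0.0, 0.0, -0.1], [0.0, 0.0, -0.1], [0.0, 0.0, -0.1], [0.0, 0.0, -0.1], [0.0, 0.0, -0.1], [0.0, 0.0, -0.1]]
```

>>> send_rows(delta_pos=[[-28,-9,0],[-28,-9,0],[-28,-9,0],[-28,-9,0],[-20,-6,0]], rotation=[[0,0,0],[0,0,0],[0,0,0],[0,0,0],[0,0,0]], claw=[1,1,1,1,1])

```text
t: 5.65
ee_pos: [0.5914, 0.1659, 0.2072]
ee_rot: [0.006, 0.865, -0.501, -0.012]
contact_force: [0.6, -0.8, -3.9]
finger_gap: 0.0568
```

>>> send_rows(delta_pos=[[-8,-4,8],[-4,-3,20],[0,0,20],[0,0,20],[0,0,5]], rotation=[[0,0,0],[0,0,0],[0,0,0],[0,0,0],[0,0,0]], claw=[1,1,1,1,1])

```text
t: 6.15
ee_pos: [0.5792, 0.1871, 0.1235]
ee_rot: [0.01, 0.868, -0.497, -0.017]
contact_force: [-0.8, 0.3, -4.0]
finger_gap: 0.0566
```

```bash
python3 -c "
from h import *
where();p,q,R=pose();plan((.604,.169,.088,-60),v=20)"
```

```text
tcp [0.5792 0.1871 0.1235] yaw -59.62267032333303 tilt 2.240512284519714 6.15 0.0566466396827308
3 rows -> (0.604, 0.169, 0.088)
[[10, -4, 11], [10, -4, 12], [9, -4, 12]]
[[0.7, 0.4, 0.1], [0.7, 0.4, 0.1], [0.7, 0.4, 0.1]]
```

>>> send_rows(delta_pos=[[10,-5,3],[10,-5,3],[8,-4,3],[0,0,0],[0,0,0]], rotation=[[0.7,0.4,0],[0.7,0.4,0],[0.7,0.4,0],[0,0,0],[0,0,0]], claw=[1,1,1,1,1])

```text
t: 6.65
ee_pos: [0.6073, 0.1673, 0.1123]
ee_rot: [-0.001, 0.867, -0.498, 0.003]
contact_force: [-0.5, -0.6, -4.4]
finger_gap: 0.0568
```

```bash
python3 -c "
from h import *
where();p,q,R=pose();plan((.604,.169,.086,-60),v=10)"
```

```text
tcp [0.6073 0.1673 0.1123] yaw -59.6761016250084 tilt 0.3480384868340375 6.65 0.056787847707564634
3 rows -> (0.604, 0.169, 0.086)
[[-1, 1, 9], [-1, 1, 9], [-1, 1, 9]]
[[-0.1, -0.1, 0.1], [-0.1, -0.1, 0.1], [-0.1, -0.1, 0.1]]
```

>>> send_rows(delta_pos=[[-1,0,8],[0,0,8],[0,0,5],[0,0,2],[0,0,0]], rotation=[[0,0,0],[0,0,0],[0,0,0],[0,0,0],[0,0,0]], claw=[1,1,1,1,1])

```text
t: 7.15
ee_pos: [0.6075, 0.1685, 0.0886]
ee_rot: [-0.002, 0.867, -0.498, 0.003]
contact_force: [0.2, -0.6, -4.2]
finger_gap: 0.0568
```

```bash
python3 -c "
from h import *
where();p,q,R=pose();plan((.604,.169,.083,-60),v=10)"
```

```text
tcp [0.6075 0.1685 0.0886] yaw -59.68919707004212 tilt 0.4363506873051719 7.15 0.05682714722410557
1 rows -> (0.604, 0.169, 0.083)
[[-2, 3, 6]]
[[-0.4, -0.2, 0.3]]
```

>>> send_rows(delta_pos=[[0,0,3],[0,0,3],[0,0,1],[0,0,1],[0,0,0]], rotation=[[0,0,0],[0,0,0],[0,0,0],[0,0,0],[0,0,0]], claw=[1,1,1,1,1])

```text
t: 7.65
ee_pos: [0.6089, 0.1694, 0.0829]
ee_rot: [-0.003, 0.867, -0.497, 0.004]
contact_force: [0.0, 0.1, -4.3]
finger_gap: 0.0566
```

>>> send_rows(delta_pos=[[0,0,2],[0,0,1],[0,0,1],[0,0,1],[0,0,0]], rotation=[[0,0,0],[0,0,0],[0,0,0],[0,0,0],[0,0,0]], claw=[1,1,1,1,1])

```text
t: 8.15
ee_pos: [0.6099, 0.17, 0.0828]
ee_rot: [-0.003, 0.867, -0.497, 0.005]
contact_force: [-1.9, -1.1, -0.5]
finger_gap: 0.0569
```

Contact. Releasing, then rising straight.

>>> send_rows(delta_pos=[[0,0,0],[0,0,0],[0,0,0],[0,0,0],[0,0,0]], rotation=[[0,0,0],[0,0,0],[0,0,0],[0,0,0],[0,0,0]], claw=[-1,-1,-1,-1,-1])

```text
t: 8.65
ee_pos: [0.6121, 0.1702, 0.0824]
ee_rot: [-0.005, 0.867, -0.498, 0.007]
contact_force: [-0.5, -0.1, -0.4]
finger_gap: 0.0856
```

>>> send_rows(delta_pos=[[0,0,0],[0,0,-10],[0,0,-20],[0,0,-35],[0,0,-45]], rotation=[[0,0,0],[0,0,0],[0,0,0],[0,0,0],[0,0,0]], claw=[-1,-1,-1,-1,-1])

```text
t: 9.15
ee_pos: [0.6045, 0.1686, 0.188]
ee_rot: [0.001, 0.867, -0.498, 0.0]
contact_force: [0.4, 0.1, -0.1]
finger_gap: 0.0851
```

```bash
python3 -c "
from h import *
where();plan((.48,.26,.25,-40.7+90),(.428,.308,.2,-40.7+90),v=35);plan((.48,.26,.25,-40.7-90),(.428,.308,.2,-130.7),v=35);print(sense()['joint_positions'])"
```

```text
tcp [0.6045 0.1686 0.188 ] yaw -59.68894883044591 tilt 0.08890392967518372 9.15 0.08514077710739167
14 rows -> (0.48, 0.26, 0.25)
[[-10, 4, -4], [-11, 3, -4], [-11, 2, -4], [-11, 0, -4], [-11, -1, -4], [-11, -3, -4], [-10, -4, -4], [-9, -6, -4], [-9, -7, -4], [-8, -8, -4], [-6, -9, -4], [-5, -10, -4], [-4, -10, -4], [-2, -11, -4]]
[[0.0, 0.0, -7.8], [0.0, 0.0, -7.8], [0.0, 0.0, -7.8], [0.0, 0.0, -7.8], [0.0, 0.0, -7.8], [0.0, 0.0, -7.8], [0.0, 0.0, -7.8], [0.0, 0.0, -7.8], [0.0, 0.0, -7.8], [0.0, 0.0, -7.8], [0.0, 0.0, -7.8], [0.0, 0.0, -7.8], [0.0, 0.0, -7.8], [0.0, 0.0, -7.8]]
3 rows -> (0.428, 0.308, 0.2)
[[1, -24, 17], [1, -24, 17], [1, -24, 17]]
[[0.0, 0.0, 0.0], [0.0, 0.0, 0.0], [0.0, 0.0, 0.0]]
9 rows -> (0.48, 0.26, 0.25)
[[-16, 7, -7], [-15, 9, -7], [-13, 11, -7], [-12, 13, -7], [-10, 14, -7], [-8, 15, -7], [-6, 16, -7], [-3, 17, -7], [-1, 17, -7]]
[[0.0, -0.0, 7.9], [0.0, -0.0, 7.9], [0.0, -0.0, 7.9], [0.0, -0.0, 7.9], [0.0, -0.0, 7.9], [0.0, -0.0, 7.9], [0.0, -0.0, 7.9], [0.0, -0.0, 7.9], [0.0, -0.0, 7.9]]
3 rows -> (0.428, 0.308, 0.2)
[[-1, 24, 17], [-1, 24, 17], [-1, 24, 17]]
[[0.0, 0.0, 0.0], [0.0, 0.0, 0.0], [0.0, 0.0, 0.0]]
[ 0.2034  0.3551  1.6634 -0.0016  1.1237  1.2459]
```

>>> send_rows(delta_pos=[[-10,4,-8],[-11,3,-8],[-11,2,-8],[-11,0,-8],[-11,-1,-8]], rotation=[[0,0,-8.5],[0,0,-8.5],[0,0,-8.5],[0,0,-8.5],[0,0,-8.5]], claw=[-1,-1,-1,-1,-1])

```text
t: 9.65
ee_pos: [0.5639, 0.2009, 0.2432]
ee_rot: [-0.003, 0.99, -0.143, 0.01]
contact_force: [0.6, 0.2, 0.0]
finger_gap: 0.0854
```

>>> send_rows(delta_pos=[[-11,-3,-8],[-10,-4,-5],[-9,-6,-2],[-9,-7,0],[-8,-8,0]], rotation=[[0,0,-8.5],[0,0,-8.5],[0,0,-8.5],[0,0,-8.5],[0,0,-8.5]], claw=[-1,-1,-1,-1,-1])

```text
t: 10.15
ee_pos: [0.515, 0.2305, 0.2651]
ee_rot: [0.0, 0.973, 0.229, 0.016]
contact_force: [0.1, 0.1, 0.9]
finger_gap: 0.0857
```

>>> send_rows(delta_pos=[[-6,-9,0],[-4,-10,0],[0,-12,0],[0,0,0],[0,0,0]], rotation=[[0,0,-8.5],[0,0,-8.5],[0,0,-6],[0,0,0],[0,0,0]], claw=[-1,-1,-1,-1,-1])

```text
t: 10.65
ee_pos: [0.4867, 0.2517, 0.2692]
ee_rot: [0.004, 0.906, 0.422, 0.018]
contact_force: [0.3, 0.8, 0.1]
finger_gap: 0.085
```

Run:
```python
from h import *
where();p,q,R=pose()
im=read_camera("wrist");cv2.imwrite("pics/w2.png",im[:,:,::-1])
for c in wood(im): print(c.mean(0),len(c),rect(wcast(c,.016,p,q)))
c,_,a=(lambda L:min(L,key=lambda r:np.hypot(*(r[0]-[.428,.308]))))([rect(wcast(c,.016,p,q)) for c in wood(im)])
print(c,a);plan((*c,.12,a+90),v=25)
```

```text
tcp [0.4867 0.2517 0.2692] yaw 49.960727772160055 tilt 2.1101425935203593 10.65 0.08498371430644376
[442.3056 404.3333] 72 (array([1.1533, 0.1927]), array([81.7232, 56.8439]), 89.80659484863281)
[131.8793 370.7414] 58 (array([ 0.6043, -0.2102]), array([54.2783, 37.4454]), -33.45399856567383)
[530.0959 339.8219] 73 (array([1.1525, 0.4463]), array([93.9429, 56.0985]), -87.61523461341858)
[210.6176 343.2059] 136 (array([ 0.652 , -0.0177]), array([104.5369,  43.1621]), -56.22962188720703)
[ 31.3582 317.7612] 67 (array([ 0.3973, -0.2972]), array([68.9226, 49.1506]), 4.4941911697387695)
[107.1887 260.0314] 159 (array([ 0.4309, -0.0341]), array([101.6598,  53.4905]), 25.39051055908203)
[284.3571 251.6143] 280 (array([0.5931, 0.1813]), array([113.3019,  97.7558]), 48.646484375)
[547.0864 155.2222] 81 (array([0.7548, 0.6103]), array([76.5478, 20.5765]), 41.34129333496094)
[279.0517  94.1897] 290 (array([0.4271, 0.3106]), array([121.3088,  58.3455]), -40.512062072753906)
[531.7294  53.5882] 255 (array([0.6094, 0.676 ]), array([189.1462,  35.4689]), 9.41196346282959)
[0.4271 0.3106] -40.512062072753906
7 rows -> (np.float64(0.42712399291992187), np.float64(0.31057293701171873), 0.12)
[[0, -12, 21], [0, -12, 21], [0, -12, 21], [1, -12, 21], [1, -12, 21], [1, -12, 21], [1, -12, 21]]
[[0.2, -0.2, 0.1], [0.2, -0.2, 0.1], [0.2, -0.2, 0.1], [0.2, -0.2, 0.1], [0.2, -0.2, 0.1], [0.2, -0.2, 0.1], [0.2, -0.2, 0.1]]
```

View pics/w2.png

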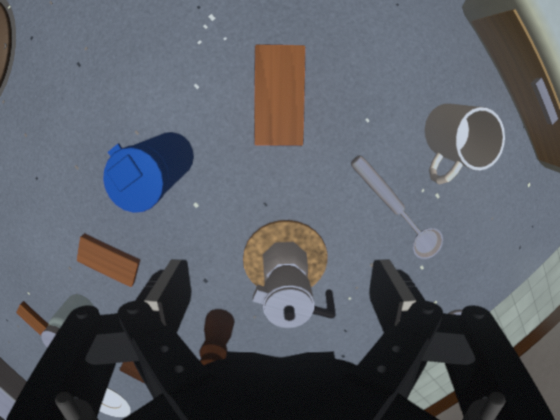

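Wrist view: pot upright on the trivet at (285,260); large board centred at (279,94). Measurements agree to about 2 mm. Descending on the large board.

>>> send_rows(delta_pos=[[0,-13,21],[0,-13,21],[0,-13,21],[1,-12,21],[1,-12,21]], rotation=[[0.2,-0.2,0.1],[0.2,-0.2,0.1],[0.2,-0.2,0.1],[0.2,-0.2,0.1],[0.2,-0.2,0.1]], claw=[-1,-1,-1,-1,-1])

```text
t: 11.2
ee_pos: [0.4502, 0.2955, 0.1664]
ee_rot: [0.0, 0.911, 0.412, 0.014]
contact_force: [0.7, 0.6, -0.1]
finger_gap: 0.0851
```

>>> send_rows(delta_pos=[[0,-12,21],[0,-12,21],[0,-6,5],[0,0,0],[0,0,0]], rotation=[[0.2,-0.2,0.1],[0.2,-0.2,0.1],[0,0,0],[0,0,0],[0,0,0]], claw=[-1,-1,-1,-1,-1])

```text
t: 11.7
ee_pos: [0.4285, 0.3148, 0.1154]
ee_rot: [-0.001, 0.913, 0.407, 0.007]
contact_force: [-0.6, -0.9, 0.5]
finger_gap: 0.0855
```

Run:
```python
from h import *
where();p,q,R=pose()
im=read_camera("wrist")
c,s,a=min([rect(wcast(c,.016,p,q)) for c in wood(im)],key=lambda r:np.hypot(*(r[0]-[.428,.308])))
print(c,s,a);plan((.4275,.3095,.04,49.5),(.4275,.3095,0.,49.5),v=20)
```

```text
tcp [0.4285 0.3148 0.1154] yaw 48.02201367498259 tilt 0.7925708140651045 11.7 0.08554235051756777
[0.4266 0.3106] [122.8274  58.73  ] -40.764007568359375
4 rows -> (0.4275, 0.3095, 0.04)
[[-1, 1, 19], [-1, 1, 19], [-1, 1, 19], [-1, 1, 19]]
[[0.1, -0.2, -0.4], [0.1, -0.2, -0.4], [0.1, -0.2, -0.4], [0.1, -0.2, -0.4]]
2 rows -> (0.4275, 0.3095, 0.0)
[[0, 0, 20], [0, 0, 20]]
[[0.0, 0.0, 0.0], [0.0, 0.0, 0.0]]
```

>>> send_rows(delta_pos=[[-1,1,19],[-1,1,19],[-1,1,19],[0,0,14],[0,0,0]], rotation=[[0.1,-0.2,-0.4],[0.1,-0.2,-0.4],[0.1,-0.2,-0.4],[0,0,0],[0,0,0]], claw=[-1,-1,-1,-1,-1])

```text
t: 12.25
ee_pos: [0.4387, 0.3135, 0.0507]
ee_rot: [-0.002, 0.91, 0.415, 0.01]
contact_force: [-0.3, 0.1, 0.5]
finger_gap: 0.0854
```

Run:
```python
from h import *
where();plan((.427,.3102,0.,49.4),v=15)
```

```text
tcp [0.4387 0.3135 0.0507] yaw 49.041556723224 tilt 1.1740871374344328 12.25 0.08535219995468263
4 rows -> (0.427, 0.3102, 0.0)
[[-3, -2, 13], [-3, -2, 13], [-3, -2, 13], [-3, -2, 13]]
[[0.1, -0.3, -0.1], [0.1, -0.3, -0.1], [0.1, -0.3, -0.1], [0.1, -0.3, -0.1]]
```

>>> send_rows(delta_pos=[[-4,-3,8],[-4,-3,8],[-4,-3,6],[0,0,0],[0,0,0]], rotation=[[0.2,-0.4,-0.1],[0.2,-0.4,-0.1],[0,-0.4,-0.1],[0,0,0],[0,0,0]], claw=[-1,-1,-1,-1,-1])

```text
t: 12.75
ee_pos: [0.4252, 0.3114, 0.0295]
ee_rot: [-0.001, 0.909, 0.417, 0.001]
contact_force: [-0.4, -0.4, -0.8]
finger_gap: 0.0853
```

Run:
```python
from h import *
where();plan((.427,.3102,0.,49.4),v=15)
```

```text
tcp [0.4252 0.3114 0.0295] yaw 49.33423125559476 tilt 0.11147183786144434 12.75 0.08531511587932672
2 rows -> (0.427, 0.3102, 0.0)
[[0, 1, 15], [0, 1, 15]]
[[-0.0, -0.1, -0.0], [-0.0, -0.1, -0.0]]
```

>>> send_rows(delta_pos=[[0,0,10],[0,0,10],[0,0,6],[0,0,3],[0,0,0]], rotation=[[0,-0.1,0],[0,-0.1,0],[0,0,0],[0,0,0],[0,0,0]], claw=[-1,-1,-1,-1,-1])

```text
t: 13.25
ee_pos: [0.4256, 0.3118, -0.0019]
ee_rot: [0.0, 0.909, 0.417, -0.001]
contact_force: [-0.1, 0.1, -0.0]
finger_gap: 0.0852
```

>>> send_rows(delta_pos=[[0,0,0],[0,0,0],[0,0,0],[0,0,0],[0,0,0]], rotation=[[0,0,0],[0,0,0],[0,0,0],[0,0,0],[0,0,0]], claw=[1,1,1,1,1])

```text
t: 13.75
ee_pos: [0.4263, 0.3122, -0.0011]
ee_rot: [-0.0, 0.909, 0.417, 0.0]
contact_force: [-0.1, -0.3, -0.6]
finger_gap: 0.0585
```

Run:
```python
from h import *
where();plan((.43,.31,.15,49.4),(.6525,-.1596,.17,107.1),v=40)
```

```text
tcp [ 0.4263  0.3122 -0.0011] yaw 49.3421454290506 tilt 0.011014555666259123 13.75 0.05852152414666083
4 rows -> (0.43, 0.31, 0.15)
[[0, 1, -38], [0, 1, -38], [0, 1, -38], [0, 1, -38]]
[[-0.0, -0.0, -0.0], [-0.0, -0.0, -0.0], [-0.0, -0.0, -0.0], [-0.0, -0.0, -0.0]]
14 rows -> (0.6525, -0.1596, 0.17)
[[-15, 34, -1], [-18, 33, -1], [-20, 31, -1], [-22, 30, -1], [-24, 28, -1], [-26, 26, -1], [-28, 24, -1], [-30, 22, -1], [-31, 20, -1], [-33, 18, -1], [-34, 16, -1], [-35, 13, -1], [-36, 11, -1], [-36, 8, -1]]
[[0.0, 0.0, -4.1], [0.0, 0.0, -4.1], [0.0, 0.0, -4.1], [0.0, 0.0, -4.1], [0.0, 0.0, -4.1], [0.0, 0.0, -4.1], [0.0, 0.0, -4.1], [0.0, 0.0, -4.1], [0.0, 0.0, -4.1], [0.0, 0.0, -4.1], [0.0, 0.0, -4.1], [0.0, 0.0, -4.1], [0.0, 0.0, -4.1], [0.0, 0.0, -4.1]]
```

>>> send_rows(delta_pos=[[0,0,-20],[0,0,-38],[0,0,-40],[0,0,-40],[0,0,-40]], rotation=[[0,0,0],[0,0,0],[0,0,0],[0,0,0],[0,0,0]], claw=[1,1,1,1,1])

```text
t: 14.25
ee_pos: [0.42, 0.3081, 0.1742]
ee_rot: [0.001, 0.909, 0.417, -0.01]
contact_force: [0.8, 0.5, -0.3]
finger_gap: 0.0585
```

>>> send_rows(delta_pos=[[-15,34,-10],[-18,33,-3],[-20,31,-1],[-22,30,0],[-24,28,0]], rotation=[[0,0,-4.1],[0,0,-4.1],[0,0,-4.1],[0,0,-4.1],[0,0,-4.1]], claw=[1,1,1,1,1])

```text
t: 14.75
ee_pos: [0.506, 0.1425, 0.1988]
ee_rot: [0.0, 0.813, 0.582, 0.0]
contact_force: [0.3, 1.0, -0.6]
finger_gap: 0.0582
```

Run:
```python
from h import *
where();plan((.651,-.16,.17,107.1),v=40)
```

```text
tcp [0.506  0.1425 0.1988] yaw 71.200754849883 tilt 0.0453167932393182 14.75 0.05817127330221165
9 rows -> (0.651, -0.16, 0.17)
[[-27, 26, 3], [-28, 24, 3], [-30, 22, 3], [-31, 20, 3], [-33, 18, 3], [-34, 15, 3], [-35, 13, 3], [-36, 11, 3], [-36, 8, 3]]
[[0.0, 0.0, -4.0], [0.0, 0.0, -4.0], [0.0, 0.0, -4.0], [0.0, 0.0, -4.0], [0.0, 0.0, -4.0], [0.0, 0.0, -4.0], [0.0, 0.0, -4.0], [0.0, 0.0, -4.0], [0.0, 0.0, -4.0]]
```

>>> send_rows(delta_pos=[[-27,26,0],[-28,24,0],[-30,22,0],[-31,20,0],[-33,18,3]], rotation=[[0,0,-4],[0,0,-4],[0,0,-4],[0,0,-4],[0,0,-4]], claw=[1,1,1,1,1])

```text
t: 15.25
ee_pos: [0.5887, -0.032, 0.1958]
ee_rot: [0.0, 0.694, 0.72, 0.0]
contact_force: [0.6, 0.7, -1.2]
finger_gap: 0.0582
```

>>> send_rows(delta_pos=[[-34,15,5],[-35,13,5],[-30,10,5],[-16,4,5],[0,0,0]], rotation=[[0,0,-4],[0,0,-4],[0,0,-4],[0,0,-4],[0,0,0]], claw=[1,1,1,1,1])

```text
t: 15.75
ee_pos: [0.6464, -0.1511, 0.1731]
ee_rot: [0.0, 0.585, 0.811, -0.0]
contact_force: [-0.1, 1.6, -0.2]
finger_gap: 0.0584
```

Run:
```python
from h import *
where();plan((.651,-.16,.06,107.1),v=20)
p,q,R=pose();im=read_camera("wrist");cv2.imwrite("pics/w3.png",im[:,:,::-1])
for c in wood(im): print(c.mean(0),len(c),rect(wcast(c,.014,p,q)),rect(wcast(c,p[2]+.017,p,q)))
```

```text
tcp [ 0.6464 -0.1511  0.1731] yaw 108.3936799866861 tilt 0.04219786827350286 15.75 0.058374771067574736
6 rows -> (0.651, -0.16, 0.06)
[[-2, 0, 19], [-2, 0, 19], [-2, 0, 19], [-2, 0, 19], [-2, 0, 19], [-2, 0, 19]]
[[-0.0, 0.0, 0.2], [-0.0, 0.0, 0.2], [-0.0, 0.0, 0.2], [-0.0, 0.0, 0.2], [-0.0, 0.0, 0.2], [-0.0, 0.0, 0.2]]
[ 16.3372 370.0581] 86 (array([ 1.1394, -0.5137]), array([106.5981,  47.8321]), -89.83341462910175) (array([ 0.8092, -0.3163]), array([44.3996, 19.9227]), -89.83346277475357)
[459.1279 241.6395] 86 (array([0.644 , 0.0627]), array([43.7935, 23.9087]), 14.43250560760498) (array([ 0.6029, -0.0762]), array([18.2406,  9.9583]), 14.432496070861816)
[511.0181 239.0491] 387 (array([0.6111, 0.1479]), array([133.6139, 120.6514]), -8.081298828125) (array([ 0.5892, -0.0408]), array([55.6521, 50.253 ]), -8.081291198730469)
[282.418  234.3967] 799 (array([ 0.7146, -0.124 ]), array([303.8541, 154.9439]), 19.148815155029297) (array([ 0.6323, -0.154 ]), array([126.5595,  64.5364]), 19.148757934570312)
[452.3289  37.5351] 228 (array([ 0.4418, -0.0372]), array([81.2501, 51.7415]), 25.488130569458008) (array([ 0.5186, -0.1179]), array([33.8418, 21.5511]), 25.488109588623047)
```

View pics/w3.png

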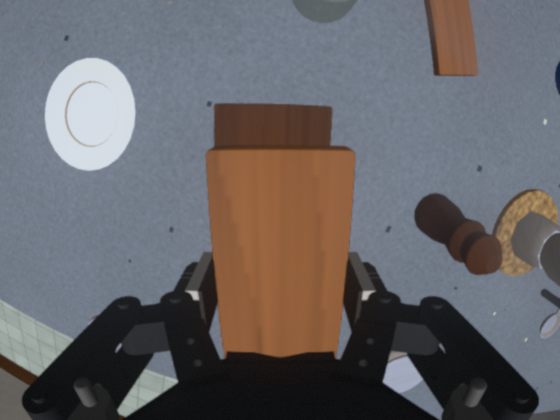

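Wrist view: large board held level, its near end edge (207–355,151) inside the broad board's width (214–331,106). Check the along-board offset and descend.

Run:
```python
from h import *
p,q,R=pose()
a=np.radians(108.4-90);u=np.array([np.cos(a),np.sin(a)])
e=wcast([(210,152),(352,152)],p[2]+.017,p,q);print("held centre-TCP",e.mean(0)+.062*u-p[:2],np.linalg.norm(e[0]-e[1]))
b=np.radians(17.1);ub=np.array([np.cos(b),np.sin(b)])
e=wcast([(214,105),(331,107)],.014,p,q);print("broad centre",e.mean(0)+.08*ub,np.linalg.norm(e[0]-e[1]),np.degrees(np.arctan2(*(e[0]-e[1])[::-1])))
```

```text
held centre-TCP [0.0031 0.0015] 0.05611686343265717
broad centre [ 0.6521 -0.157 ] 0.10822724219598635 -72.91598593692312
```

>>> send_rows(delta_pos=[[-2,0,19],[-2,0,19],[-2,0,19],[-2,0,19],[0,0,0]], rotation=[[0,0,0.4],[0,0,0.4],[0,0,0.4],[0,0,0],[0,0,0]], claw=[1,1,1,1,1])

```text
t: 16.3
ee_pos: [0.6464, -0.1509, 0.0973]
ee_rot: [-0.001, 0.596, 0.803, 0.001]
contact_force: [-0.4, -0.2, -1.4]
finger_gap: 0.0586
```

Run:
```python
from h import *
where();plan((.651,-.16,.04,107.1),v=15)
```

```text
tcp [ 0.6464 -0.1509  0.0973] yaw 106.88215832646033 tilt 0.18328770348004442 16.3 0.05864756299217298
4 rows -> (0.651, -0.16, 0.04)
[[-3, 0, 14], [-3, 0, 14], [-3, 0, 14], [-3, 0, 14]]
[[-0.0, -0.0, -0.1], [-0.0, -0.0, -0.1], [-0.0, -0.0, -0.1], [-0.0, -0.0, -0.1]]
```

>>> send_rows(delta_pos=[[-5,1,12],[-5,1,12],[-4,1,12],[-2,0,8],[0,0,0]], rotation=[[0,0,0],[0,0,0],[0,0,0],[0,0,0],[0,0,0]], claw=[1,1,1,1,1])

```text
t: 16.8
ee_pos: [0.6559, -0.1642, 0.053]
ee_rot: [0.0, 0.595, 0.803, 0.002]
contact_force: [0.5, 0.6, -1.1]
finger_gap: 0.0584
```

Run:
```python
from h import *
where();plan((.65,-.16,.02,107.1),v=15)
```

```text
tcp [ 0.6559 -0.1642  0.053 ] yaw 106.9170378965491 tilt 0.2044069378920897 16.8 0.058408015616397926
3 rows -> (0.65, -0.16, 0.02)
[[2, -2, 11], [2, -1, 11], [2, -1, 11]]
[[0.1, -0.0, -0.1], [0.1, -0.0, -0.1], [0.1, -0.0, -0.1]]
```

>>> send_rows(delta_pos=[[2,-2,8],[2,-2,8],[2,-1,6],[0,0,3],[0,0,0]], rotation=[[0,0,0],[0,0,0],[0,0,0],[0,0,0],[0,0,0]], claw=[1,1,1,1,1])

```text
t: 17.3
ee_pos: [0.6489, -0.1597, 0.0261]
ee_rot: [0.0, 0.596, 0.803, 0.002]
contact_force: [0.4, -0.2, -0.3]
finger_gap: 0.0585
```

Run:
```python
from h import *
where();plan((.65,-.16,.015,107.1),v=15)
```

```text
tcp [ 0.6489 -0.1597  0.0261] yaw 106.87851428569384 tilt 0.2167068488897719 17.3 0.05848237837462253
1 rows -> (0.65, -0.16, 0.015)
[[-1, 1, 11]]
[[0.2, -0.1, -0.2]]
```

>>> send_rows(delta_pos=[[0,1,5],[0,0,4],[0,0,3],[0,0,1],[0,0,0]], rotation=[[0,0,0],[0,0,0],[0,0,0],[0,0,0],[0,0,0]], claw=[1,1,1,1,1])

```text
t: 17.8
ee_pos: [0.651, -0.1595, 0.0128]
ee_rot: [0.001, 0.596, 0.803, 0.002]
contact_force: [-0.2, -0.1, 0.1]
finger_gap: 0.0584
```

>>> send_rows(delta_pos=[[0,0,0],[0,0,0],[0,0,0],[0,0,0],[0,0,0]], rotation=[[0,0,0],[0,0,0],[0,0,0],[0,0,0],[0,0,0]], claw=[-1,-1,-1,-1,-1])

```text
t: 18.3
ee_pos: [0.6522, -0.1599, 0.0142]
ee_rot: [0.002, 0.596, 0.803, 0.003]
contact_force: [0.2, -0.6, -0.0]
finger_gap: 0.0854
```

>>> send_rows(delta_pos=[[0,0,-10],[0,0,-20],[0,0,-35],[0,0,-45],[0,0,-45]], rotation=[[0,0,0],[0,0,0],[0,0,0],[0,0,0],[0,0,0]], claw=[-1,-1,-1,-1,-1])

```text
t: 18.8
ee_pos: [0.6448, -0.1582, 0.1664]
ee_rot: [-0.006, 0.596, 0.803, -0.0]
contact_force: [1.3, 0.1, 0.2]
finger_gap: 0.0855
```

Run:
```python
from h import *
where();plan((.434,-.041,.22,115.5),v=40)
p,q,R=pose();im=read_camera("wrist");cv2.imwrite("pics/w4.png",im[:,:,::-1])
for c in wood(im): print(c.mean(0),len(c),rect(wcast(c,.016,p,q)))
```

```text
tcp [ 0.6448 -0.1582  0.1664] yaw 106.87736703595314 tilt 0.7443817083701615 18.8 0.08554827467318575
7 rows -> (0.434, -0.041, 0.22)
[[25, -24, -7], [25, -23, -7], [26, -23, -7], [26, -22, -7], [27, -22, -7], [27, -21, -8], [28, -21, -8]]
[[-0.1, -0.1, -1.2], [-0.1, -0.1, -1.2], [-0.1, -0.1, -1.2], [-0.1, -0.1, -1.2], [-0.1, -0.1, -1.2], [-0.1, -0.1, -1.2], [-0.1, -0.1, -1.2]]
[ 11.8235 375.9412] 68 (array([ 1.1272, -0.5338]), array([80.9971, 47.1701]), 89.0412826538086)
[490.0769 259.8654] 104 (array([0.6576, 0.1115]), array([55.3293, 33.8342]), 61.59991455078125)
[465.76   246.4933] 75 (array([0.6484, 0.0635]), array([41.9596, 19.1816]), 28.524560928344727)
[525.5435 231.7319] 276 (array([0.6027, 0.1542]), array([113.284 , 101.0414]), -2.999298095703125)
[275.2471 186.9373] 526 (array([ 0.6503, -0.1592]), array([155.8771, 106.3208]), 16.578781127929688)
[454.5683  37.6784] 227 (array([ 0.4432, -0.0378]), array([80.3526, 51.2301]), 25.029932022094727)
```

View pics/w4.png

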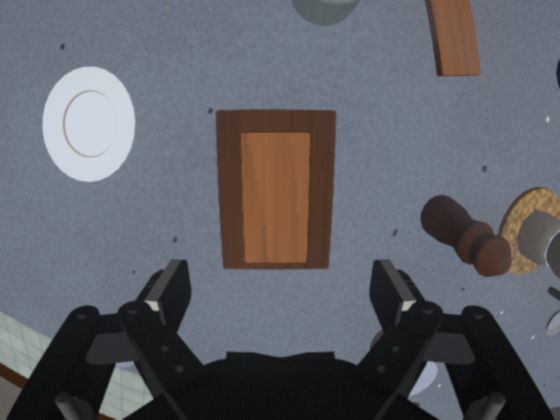

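Picture: large board lies flat on the broad one; corners large (241,133),(309,132),(307,263),(244,263), broad (217,110),(336,110),(329,268),(223,268). Separate the two numerically while moving on to the medium board.

Run:
```python
from h import *
p,q,R=pose();im=cv2.imread("pics/w4.png")[:,:,::-1]
V=cv2.cvtColor(np.ascontiguousarray(im),cv2.COLOR_RGB2HSV)[...,2];print(V[190,275],V[190,228])
c=max(wood(im),key=len);mk=np.zeros(V.shape,np.uint8);cv2.fillPoly(mk,[c],1)
t=cv2.threshold(V[mk>0].reshape(1,-1),0,255,cv2.THRESH_OTSU)[0]
m=((V>t)&(mk>0)).astype(np.uint8);k=max(cv2.findContours(m,0,1)[0],key=cv2.contourArea)[:,0]
print("large",rect(wcast(k,.030,p,q)),k.min(0),k.max(0));print("broad",rect(wcast(c,.014,p,q)))
l=wcast([(241,133),(309,132),(307,263),(244,263)],.03,p,q);b=wcast([(217,110),(336,110),(329,268),(223,268)],.014,p,q)
print(l.mean(0),b.mean(0),np.linalg.norm(np.diff(l,axis=0),axis=1),np.linalg.norm(np.diff(b,axis=0),axis=1))
```

```text
139 79
large (array([ 0.664 , -0.1603]), array([127.7097,  61.8744]), 16.588037490844727) [241 133] [309 262]
broad (array([ 0.6619, -0.1608]), array([163.1015, 110.9071]), 16.570261001586914)
[ 0.6643 -0.16  ] [ 0.6615 -0.1601] [0.0604 0.1295 0.0634] [0.1113 0.1646 0.1142]
```

>>> send_rows(delta_pos=[[25,-24,-8],[25,-23,-8],[26,-23,-8],[26,-22,-8],[27,-22,-8]], rotation=[[-0.1,-0.1,-1.2],[-0.1,-0.1,-1.2],[-0.1,-0.1,-1.2],[-0.1,-0.1,-1.2],[-0.1,-0.1,-1.2]], claw=[-1,-1,-1,-1,-1])

```text
t: 19.35
ee_pos: [0.5024, -0.0769, 0.2234]
ee_rot: [0.016, 0.552, 0.834, 0.006]
contact_force: [0.7, -0.4, 0.9]
finger_gap: 0.0856
```

>>> send_rows(delta_pos=[[27,-21,0],[20,-15,0],[5,-5,0],[0,0,0],[0,0,0]], rotation=[[-0.1,-0.1,-1.2],[-0.1,-0.1,-1.2],[0,0,0],[0,0,0],[0,0,0]], claw=[-1,-1,-1,-1,-1])

```text
t: 19.85
ee_pos: [0.4406, -0.0436, 0.2253]
ee_rot: [0.023, 0.533, 0.846, 0.007]
contact_force: [0.5, 0.7, -0.0]
finger_gap: 0.0854
```

```bash
cat >> h.py <<'E'
def near(xy,z=.016):
    p,q,R=pose();im=read_camera("wrist")
    r=min([rect(wcast(c,z,p,q)) for c in wood(im)],key=lambda r:np.hypot(*(r[0]-xy)));print("seen",r);return r
E
python3 - <<'E'
from h import *
where();c,s,a=near([.434,-.041]);plan((*c,.06,a+90),v=20)
E
```

```text
tcp [ 0.4406 -0.0436  0.2253] yaw 115.50877987567517 tilt 2.785377059255583 19.85 0.08542529023976422
seen (array([ 0.431 , -0.0393]), array([100.157 ,  45.9233]), 25.141294479370117)
9 rows -> (np.float64(0.4310308837890625), np.float64(-0.03932117080688476), 0.06)
[[1, -1, 18], [1, -1, 18], [1, -1, 18], [1, -1, 18], [1, -1, 18], [1, -1, 18], [1, -1, 18], [1, -1, 18], [1, -1, 18]]
[[0.2, 0.2, 0.0], [0.2, 0.2, 0.0], [0.2, 0.2, 0.0], [0.2, 0.2, 0.0], [0.2, 0.2, 0.0], [0.2, 0.2, 0.0], [0.2, 0.2, 0.0], [0.2, 0.2, 0.0], [0.2, 0.2, 0.0]]
```

>>> send_rows(delta_pos=[[1,-2,20],[1,-2,20],[1,-2,20],[1,-2,20],[1,-2,20]], rotation=[[0.5,0.5,0],[0.5,0.5,0],[0.5,0.5,0],[0.3,0.3,0],[0.2,0.2,0]], claw=[-1,-1,-1,-1,-1])

```text
t: 20.4
ee_pos: [0.4438, -0.0483, 0.1268]
ee_rot: [0.006, 0.535, 0.845, 0.004]
contact_force: [0.1, 0.7, 0.1]
finger_gap: 0.0851
```

>>> send_rows(delta_pos=[[0,-1,18],[0,-1,15],[0,0,5],[0,0,0],[0,0,0]], rotation=[[0,0,0],[0,0,0],[0,0,0],[0,0,0],[0,0,0]], claw=[-1,-1,-1,-1,-1])

```text
t: 20.9
ee_pos: [0.4458, -0.0518, 0.084]
ee_rot: [0.004, 0.536, 0.844, 0.003]
contact_force: [-0.5, 0.7, 0.7]
finger_gap: 0.0854
```

Run:
```python
from h import *
where();c,s,a=near([.434,-.041]);plan((.4325,-.0398,.02,115.2),v=15)
```

```text
tcp [ 0.4458 -0.0518  0.084 ] yaw 115.11370813181203 tilt 0.5823507036685452 20.9 0.08543176790509183
seen (array([ 0.4313, -0.0399]), array([100.912 ,  46.8334]), 25.461097717285156)
5 rows -> (0.4325, -0.0398, 0.02)
[[3, -2, 13], [3, -2, 13], [3, -2, 13], [3, -1, 13], [3, -1, 13]]
[[0.1, 0.0, -0.0], [0.1, 0.0, -0.0], [0.1, 0.0, -0.0], [0.1, 0.0, -0.0], [0.1, 0.0, -0.0]]
```

>>> send_rows(delta_pos=[[5,-3,10],[5,-3,10],[5,-2,10],[1,-1,8],[0,0,0]], rotation=[[0.1,0,0],[0.1,0,0],[0.1,0,0],[0.1,0,0],[0,0,0]], claw=[-1,-1,-1,-1,-1])

```text
t: 21.45
ee_pos: [0.4315, -0.0403, 0.0448]
ee_rot: [0.004, 0.536, 0.844, 0.001]
contact_force: [0.1, 0.1, 0.3]
finger_gap: 0.0855
```

Run:
```python
from h import *
where();plan((.432,-.04,.001,115.3),v=15)
```

```text
tcp [ 0.4315 -0.0403  0.0448] yaw 115.13317228776602 tilt 0.45765131278237225 21.45 0.0855338251190766
3 rows -> (0.432, -0.04, 0.001)
[[0, 0, 15], [0, 0, 15], [0, 0, 15]]
[[0.1, 0.1, -0.1], [0.1, 0.1, -0.1], [0.1, 0.1, -0.1]]
```

>>> send_rows(delta_pos=[[0,0,14],[0,0,14],[0,0,10],[0,0,5],[0,0,0]], rotation=[[0.1,0.1,-0.1],[0.1,0.1,0],[0.1,0,0],[0,0,0],[0,0,0]], claw=[-1,-1,-1,-1,-1])

```text
t: 21.95
ee_pos: [0.4325, -0.0402, 0.0]
ee_rot: [0.001, 0.535, 0.845, -0.0]
contact_force: [0.1, -0.2, 0.6]
finger_gap: 0.0857
```

>>> send_rows(delta_pos=[[0,0,0],[0,0,0],[0,0,0],[0,0,0],[0,0,0]], rotation=[[0,0,0],[0,0,0],[0,0,0],[0,0,0],[0,0,0]], claw=[1,1,1,1,1])

```text
t: 22.45
ee_pos: [0.4346, -0.0406, 0.0022]
ee_rot: [0.003, 0.535, 0.845, 0.001]
contact_force: [0.5, -0.4, -0.6]
finger_gap: 0.0464
```

Run:
```python
from h import *
where();plan((.432,-.04,.15,115.3),(.654,-.159,.15,107),v=40)
```

```text
tcp [ 0.4346 -0.0406  0.0022] yaw 115.28507415350715 tilt 0.3841672575840317 22.45 0.04637495541114688
4 rows -> (0.432, -0.04, 0.15)
[[0, 0, -37], [0, 0, -37], [0, 0, -37], [0, 0, -37]]
[[0.1, 0.1, -0.0], [0.1, 0.1, -0.0], [0.1, 0.1, -0.0], [0.1, 0.1, -0.0]]
7 rows -> (0.654, -0.159, 0.15)
[[-29, 21, 0], [-28, 22, 0], [-28, 23, 0], [-28, 23, 0], [-27, 24, 0], [-27, 24, 0], [-26, 25, 0]]
[[0.0, 0.0, 1.2], [0.0, 0.0, 1.2], [0.0, 0.0, 1.2], [0.0, 0.0, 1.2], [0.0, 0.0, 1.2], [0.0, 0.0, 1.2], [0.0, 0.0, 1.2]]
```

>>> send_rows(delta_pos=[[0,0,-20],[0,0,-38],[0,0,-40],[-5,5,-35],[-15,12,-10]], rotation=[[0,0,0],[0,0,0],[0,0,0],[0,0,0],[0,0,0]], claw=[1,1,1,1,1])

```text
t: 22.95
ee_pos: [0.4522, -0.0497, 0.1468]
ee_rot: [-0.002, 0.535, 0.845, -0.001]
contact_force: [1.5, -0.1, 0.4]
finger_gap: 0.0466
```

>>> send_rows(delta_pos=[[-28,22,0],[-28,22,0],[-28,23,0],[-28,23,0],[-27,24,0]], rotation=[[0,0,1.4],[0,0,1.4],[0,0,1.4],[0,0,1.4],[0,0,1.4]], claw=[1,1,1,1,1])

```text
t: 23.45
ee_pos: [0.6149, -0.1361, 0.1502]
ee_rot: [0.0, 0.587, 0.81, -0.0]
contact_force: [0.1, 1.2, -0.2]
finger_gap: 0.0462
```

Run:
```python
from h import *
where();plan((.656,-.158,.12,107),v=30)
```

```text
tcp [ 0.6149 -0.1361  0.1502] yaw 108.17098223885354 tilt 0.04180288578208085 23.45 0.04615991181636132
2 rows -> (0.656, -0.158, 0.12)
[[-17, 16, 15], [-17, 16, 15]]
[[-0.0, 0.0, 0.6], [-0.0, 0.0, 0.6]]
```

>>> send_rows(delta_pos=[[-15,16,12],[-8,10,12],[-2,4,8],[0,0,0],[0,0,0]], rotation=[[0,0,0.4],[0,0,0.4],[0,0,0.4],[0,0,0],[0,0,0]], claw=[1,1,1,1,1])

```text
t: 23.95
ee_pos: [0.6554, -0.154, 0.1161]
ee_rot: [0.001, 0.596, 0.803, -0.0]
contact_force: [-0.2, -0.0, -0.4]
finger_gap: 0.0466
```

Run:
```python
from h import *
where();plan((.656,-.158,.06,107),v=20)
p,q,R=pose();im=read_camera("wrist");cv2.imwrite("pics/w5.png",im[:,:,::-1]);np.savez("w5.npz",p=p,q=q)
```

```text
tcp [ 0.6554 -0.154   0.1161] yaw 106.77387299275304 tilt 0.12266829992191132 23.95 0.04655288693831323
3 rows -> (0.656, -0.158, 0.06)
[[-1, 0, 19], [-1, 0, 19], [-1, 0, 19]]
[[0.0, 0.0, -0.1], [0.0, 0.0, -0.1], [0.0, 0.0, -0.1]]
```

View pics/w5.png

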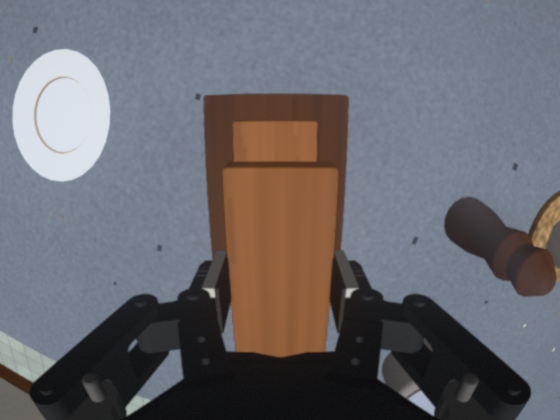

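Picture: medium board held, end edge (224–338,167); large board's end edge (234–317,122) below it.

Run:
```python
from h import *
d=np.load("w5.npz");p,q=d['p'],d['q']
a=np.radians(16.9);u=np.array([np.cos(a),np.sin(a)])
e=wcast([(225,166),(337,167)],p[2]+.0145,p,q);print("held centre-TCP",e.mean(0)+.051*u-p[:2],np.linalg.norm(e[0]-e[1]),np.degrees(np.arctan2(*(e[0]-e[1])[::-1])))
e=wcast([(233,122),(317,122)],.03,p,q);L=e.mean(0)+.062*u;print("large",L,np.linalg.norm(e[0]-e[1]),np.degrees(np.arctan2(*(e[0]-e[1])[::-1])))
e=wcast([(205,96),(348,97)],.014,p,q);print("broad",e.mean(0)+.08*u,np.linalg.norm(e[0]-e[1]),np.degrees(np.arctan2(*(e[0]-e[1])[::-1])))
```

```text
held centre-TCP [-0.0013  0.0002] 0.0452900419241229 -73.74481168302842
large [ 0.6539 -0.158 ] 0.058872762887477795 -73.38825269901984
broad [ 0.6524 -0.1576] 0.10736667226981841 -73.78837770491289
```

>>> send_rows(delta_pos=[[-3,0,14],[-2,0,14],[-2,0,12],[0,0,5],[0,0,0]], rotation=[[0,0,0],[0,0,0],[0,0,0],[0,0,0],[0,0,0]], claw=[1,1,1,1,1])

```text
t: 24.5
ee_pos: [0.6555, -0.1601, 0.0681]
ee_rot: [0.001, 0.596, 0.803, -0.0]
contact_force: [0.3, -0.8, -1.6]
finger_gap: 0.0459
```

Run:
```python
from h import *
where();plan((.656,-.158,.04,107),v=20)
```

```text
tcp [ 0.6555 -0.1601  0.0681] yaw 106.8310268344663 tilt 0.07645919735021263 24.5 0.04594580353660961
2 rows -> (0.656, -0.158, 0.04)
[[1, 1, 14], [1, 1, 14]]
[[0.0, 0.0, -0.1], [0.0, 0.0, -0.1]]
```

>>> send_rows(delta_pos=[[1,1,10],[1,1,9],[0,0,7],[0,0,4],[0,0,0]], rotation=[[0,0,0],[0,0,0],[0,0,0],[0,0,0],[0,0,0]], claw=[1,1,1,1,1])

```text
t: 25.0
ee_pos: [0.6572, -0.1572, 0.0353]
ee_rot: [0.001, 0.596, 0.803, -0.0]
contact_force: [0.2, 0.0, -1.5]
finger_gap: 0.0464
```

Run:
```python
from h import *
where();plan((.656,-.1585,.032,107),v=20)
```

```text
tcp [ 0.6572 -0.1572  0.0353] yaw 106.84114021593258 tilt 0.0701183556176593 25.0 0.04636810158164438
1 rows -> (0.656, -0.1585, 0.032)
[[-1, -1, 3]]
[[0.0, 0.1, -0.2]]
```

>>> send_rows(delta_pos=[[-1,-1,2],[0,0,2],[0,0,1],[0,0,0],[0,0,0]], rotation=[[0,0,0],[0,0,0],[0,0,0],[0,0,0],[0,0,0]], claw=[1,1,1,1,1])

```text
t: 25.5
ee_pos: [0.6577, -0.1589, 0.0319]
ee_rot: [0.002, 0.596, 0.803, 0.0]
contact_force: [-0.2, 0.2, 0.0]
finger_gap: 0.0466
```

Run:
```python
from h import *
where();print(sense()['contact_force'])
```

```text
tcp [ 0.6577 -0.1589  0.0319] yaw 106.84423828689317 tilt 0.198863840642311 25.5 0.04656310430101922
[-0.2419  0.2111  0.01  ]
```

>>> send_rows(delta_pos=[[0,0,0],[0,0,0],[0,0,0],[0,0,0],[0,0,0]], rotation=[[0,0,0],[0,0,0],[0,0,0],[0,0,0],[0,0,0]], claw=[-1,-1,-1,-1,-1])

```text
t: 26.0
ee_pos: [0.6584, -0.1593, 0.0324]
ee_rot: [0.003, 0.596, 0.803, 0.0]
contact_force: [0.6, 0.3, 0.7]
finger_gap: 0.0855
```

>>> send_rows(delta_pos=[[0,0,-10],[0,0,-20],[0,0,-35],[0,0,-40],[0,0,-30]], rotation=[[0,0,0],[0,0,0],[0,0,0],[0,0,0],[0,0,0]], claw=[-1,-1,-1,-1,-1])

```text
t: 26.5
ee_pos: [0.6531, -0.1575, 0.1663]
ee_rot: [-0.004, 0.596, 0.803, -0.002]
contact_force: [-0.3, 0.8, 0.3]
finger_gap: 0.0853
```

Run:
```python
from h import *
where();plan((.404,-.3075,.2,94.6),v=40)
p,q,R=pose();im=read_camera("wrist");cv2.imwrite("pics/w6.png",im[:,:,::-1]);np.savez("w6.npz",p=p,q=q)
```

```text
tcp [ 0.6531 -0.1575  0.1663] yaw 106.83643992271023 tilt 0.5252965732685715 26.5 0.085311154856047
8 rows -> (0.404, -0.3075, 0.2)
[[-9, -35, -4], [-10, -35, -4], [-11, -35, -4], [-12, -34, -4], [-13, -34, -4], [-14, -34, -4], [-14, -33, -4], [-15, -33, -4]]
[[-0.1, -0.0, 1.5], [-0.1, -0.0, 1.5], [-0.1, -0.0, 1.5], [-0.1, -0.0, 1.5], [-0.1, -0.0, 1.5], [-0.1, -0.0, 1.5], [-0.1, -0.0, 1.5], [-0.1, -0.0, 1.5]]
```

View pics/w6.png

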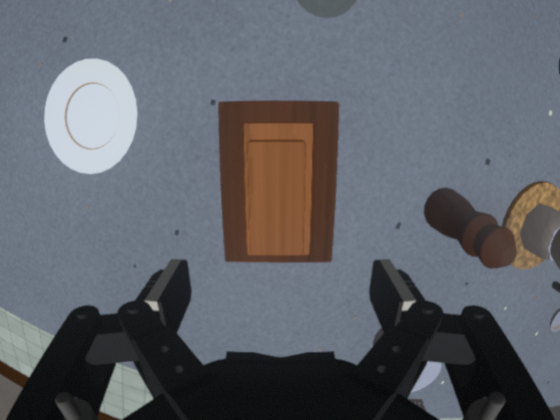

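Picture: medium lies on the large board, near edges at rows 140 (medium) and 124 (large). The far edges nearly coincide in this oblique view, so I check with edge profiles.

Run:
```python
from h import *
d=np.load("w6.npz");p,q=d['p'],d['q'];im=cv2.imread("pics/w6.png").astype(float)
g=im.sum(2)
print("rows",[(r,int(g[r,255:300].mean())) for r in list(range(119,145,1))+list(range(246,268))])
print("cols",[(c,int(g[170:210,c].mean())) for c in list(range(238,256))+list(range(300,320))])
u=np.array([np.cos(np.radians(17)),np.sin(np.radians(17))])
m=wcast([(248,140),(305,140)],.046,p,q);l=wcast([(244,124),(313,124)],.03,p,q)
print("medium",m.mean(0)+.051*u,np.linalg.norm(m[0]-m[1]),"large",l.mean(0)+.062*u,np.linalg.norm(l[0]-l[1]))
```

```text
rows [(119, 178), (120, 177), (121, 173), (122, 188), (123, 242), (124, 282), (125, 291), (126, 291), (127, 292), (128, 292), (129, 292), (130, 292), (131, 292), (132, 291), (133, 292), (134, 291), (135, 291), (136, 291), (137, 290), (138, 283), (139, 249), (140, 197), (141, 210), (142, 254), (143, 274), (144, 278), (246, 281), (247, 281), (248, 281), (249, 282), (250, 282), (251, 282), (252, 282), (253, 280), (254, 266), (255, 225), (256, 194), (257, 187), (258, 187), (259, 187), (260, 188), (261, 213), (262, 285), (263, 347), (264, 364), (265, 368), (266, 370), (267, 372)]
cols [(238, 175), (239, 175), (240, 176), (241, 177), (242, 178), (243, 182), (244, 204), (245, 245), (246, 272), (247, 267), (248, 256), (249, 257), (250, 262), (251, 267), (252, 273), (253, 281), (254, 287), (255, 290), (300, 279), (301, 277), (302, 272), (303, 262), (304, 253), (305, 271), (306, 287), (307, 289), (308, 290), (309, 290), (310, 277), (311, 229), (312, 180), (313, 164), (314, 167), (315, 171), (316, 172), (317, 173), (318, 172), (319, 170)]
medium [ 0.6556 -0.1588] 0.0462715608457225 large [ 0.6539 -0.1575] 0.05903947867659031
```

>>> send_rows(delta_pos=[[-9,-35,-4],[-10,-35,-4],[-11,-35,-4],[-12,-34,-4],[-13,-34,-4]], rotation=[[-0.1,0,1.5],[-0.1,0,1.5],[-0.1,0,1.5],[-0.1,0,1.5],[-0.1,0,1.5]], claw=[-1,-1,-1,-1,-1])

```text
t: 27.05
ee_pos: [0.5042, -0.2547, 0.2001]
ee_rot: [0.011, 0.646, 0.763, 0.006]
contact_force: [-0.5, -0.8, -0.1]
finger_gap: 0.0856
```

>>> send_rows(delta_pos=[[-14,-34,-4],[-14,-33,-4],[-12,-22,0],[0,0,0],[0,0,0]], rotation=[[-0.1,0,1.5],[-0.1,0,1.5],[0,0,1],[0,0,0],[0,0,0]], claw=[-1,-1,-1,-1,-1])

```text
t: 27.55
ee_pos: [0.4154, -0.3111, 0.2107]
ee_rot: [0.015, 0.675, 0.737, 0.008]
contact_force: [0.7, -0.1, -0.9]
finger_gap: 0.0853
```

Run:
```python
from h import *
where();c,s,a=near([.404,-.3075]);plan((*c,.07,a+90),v=20)
```

```text
tcp [ 0.4154 -0.3111  0.2107] yaw 95.01830495543206 tilt 1.9554616898795145 27.55 0.08530045625209755
seen (array([ 0.4014, -0.3079]), array([77.8505, 34.2376]), 4.578714847564697)
8 rows -> (np.float64(0.4013618774414062), np.float64(-0.3078757629394531), 0.07)
[[1, -2, 18], [1, -2, 18], [1, -2, 18], [1, -2, 18], [1, -2, 18], [1, -2, 18], [1, -2, 18], [1, -2, 18]]
[[0.2, 0.1, 0.1], [0.2, 0.1, 0.1], [0.2, 0.1, 0.1], [0.2, 0.1, 0.1], [0.2, 0.1, 0.1], [0.2, 0.1, 0.1], [0.2, 0.1, 0.1], [0.2, 0.1, 0.1]]
```

Medium sits within about 2 mm of the large board. Now the small board.

>>> send_rows(delta_pos=[[1,-4,22],[1,-4,22],[1,-4,22],[1,-3,22],[1,-3,20]], rotation=[[0.5,0.3,0.1],[0.5,0.3,0.1],[0.4,0.2,0.1],[0.2,0.1,0.1],[0.1,0.1,0]], claw=[-1,-1,-1,-1,-1])

```text
t: 28.1
ee_pos: [0.4088, -0.3082, 0.1044]
ee_rot: [0.005, 0.675, 0.738, 0.003]
contact_force: [0.4, -0.4, 1.3]
finger_gap: 0.0856
```

>>> send_rows(delta_pos=[[0,-3,15],[0,-2,15],[0,0,5],[0,0,0],[0,0,0]], rotation=[[0,0,0],[0,0,0],[0,0,0],[0,0,0],[0,0,0]], claw=[-1,-1,-1,-1,-1])

```text
t: 28.6
ee_pos: [0.4075, -0.3037, 0.0649]
ee_rot: [0.003, 0.672, 0.741, 0.004]
contact_force: [-0.1, -0.1, -0.1]
finger_gap: 0.0852
```

Run:
```python
from h import *
where();c,s,a=near([.404,-.3075]);plan((*c,.04,a+90),v=15)
```

```text
tcp [ 0.4075 -0.3037  0.0649] yaw 95.6187232338179 tilt 0.5611944414322912 28.6 0.08518234748370611
seen (array([ 0.4009, -0.3083]), array([79.8877, 34.8691]), 4.298177719116211)
2 rows -> (np.float64(0.4009031982421875), np.float64(-0.30834979248046873), 0.04)
[[-2, -4, 13], [-2, -4, 13]]
[[0.3, -0.0, 0.7], [0.3, -0.0, 0.7]]
```

>>> send_rows(delta_pos=[[-2,-3,8],[-2,-3,8],[-1,-2,6],[0,0,0],[0,0,0]], rotation=[[0.2,0,0.5],[0.2,0,0.4],[0.1,0,0.3],[0,0,0],[0,0,0]], claw=[-1,-1,-1,-1,-1])

```text
t: 29.15
ee_pos: [0.4013, -0.3116, 0.0433]
ee_rot: [0.002, 0.68, 0.733, 0.001]
contact_force: [-0.5, 0.6, 0.4]
finger_gap: 0.0857
```

Run:
```python
from h import *
where();plan((.4012,-.3082,.002,94.4),v=15)
```

```text
tcp [ 0.4013 -0.3116  0.0433] yaw 94.29186066936097 tilt 0.24493700930098689 29.15 0.08565455598811192
3 rows -> (0.4012, -0.3082, 0.002)
[[1, 0, 14], [1, 0, 14], [1, 0, 14]]
[[0.1, 0.0, -0.0], [0.1, 0.0, -0.0], [0.1, 0.0, -0.0]]
```

>>> send_rows(delta_pos=[[1,0,14],[1,0,14],[0,0,9],[0,0,3],[0,0,0]], rotation=[[0.1,0,0],[0.1,0,0],[0,0,0],[0,0,0],[0,0,0]], claw=[-1,-1,-1,-1,-1])

```text
t: 29.65
ee_pos: [0.4007, -0.3091, -0.0009]
ee_rot: [0.0, 0.68, 0.733, -0.001]
contact_force: [-0.3, 0.4, 1.2]
finger_gap: 0.0851
```

>>> send_rows(delta_pos=[[0,0,0],[0,0,0],[0,0,0],[0,0,0],[0,0,0]], rotation=[[0,0,0],[0,0,0],[0,0,0],[0,0,0],[0,0,0]], claw=[1,1,1,1,1])

```text
t: 30.15
ee_pos: [0.402, -0.3102, 0.0006]
ee_rot: [0.002, 0.68, 0.733, -0.001]
contact_force: [0.7, -0.2, 0.0]
finger_gap: 0.0346
```

Run:
```python
from h import *
where();plan((.41,-.31,.16,94.4),(.657,-.1585,.16,106.9),v=40)
```

```text
tcp [ 0.402  -0.3102  0.0006] yaw 94.28463838232707 tilt 0.20053265215761873 30.15 0.034647586069195754
4 rows -> (0.41, -0.31, 0.16)
[[0, 2, -40], [0, 2, -40], [0, 2, -40], [0, 2, -40]]
[[0.0, 0.0, -0.0], [0.0, 0.0, -0.0], [0.0, 0.0, -0.0], [0.0, 0.0, -0.0]]
8 rows -> (0.657, -0.1585, 0.16)
[[17, 32, 0], [16, 33, 0], [15, 33, 0], [14, 33, 0], [13, 34, 0], [12, 34, 0], [11, 34, 0], [10, 35, 0]]
[[0.0, 0.0, -1.6], [0.0, 0.0, -1.6], [0.0, 0.0, -1.6], [0.0, 0.0, -1.6], [0.0, 0.0, -1.6], [0.0, 0.0, -1.6], [0.0, 0.0, -1.6], [0.0, 0.0, -1.6]]
```

>>> send_rows(delta_pos=[[0,0,-20],[0,0,-40],[0,0,-40],[3,8,-38],[10,20,-8]], rotation=[[0,0,0],[0,0,0],[0,0,0],[0,0,0],[0,0,-1]], claw=[1,1,1,1,1])

```text
t: 30.65
ee_pos: [0.4257, -0.2935, 0.1493]
ee_rot: [-0.002, 0.675, 0.738, -0.001]
contact_force: [1.3, -0.9, -1.2]
finger_gap: 0.0344
```

>>> send_rows(delta_pos=[[16,33,0],[16,33,0],[15,33,0],[14,33,0],[13,34,0]], rotation=[[0,0,-1.6],[0,0,-1.6],[0,0,-1.6],[0,0,-1.6],[0,0,-1.6]], claw=[1,1,1,1,1])

```text
t: 31.15
ee_pos: [0.5846, -0.1957, 0.1546]
ee_rot: [0.003, 0.621, 0.783, -0.001]
contact_force: [0.3, -0.0, -0.0]
finger_gap: 0.0349
```

Run:
```python
from h import *
where();plan((.657,-.1585,.12,106.9),v=30)
```

```text
tcp [ 0.5846 -0.1957  0.1546] yaw 103.16240471271088 tilt 0.32512123885595207 31.15 0.034917453017293834
3 rows -> (0.657, -0.1585, 0.12)
[[7, 26, 12], [6, 26, 12], [5, 27, 12]]
[[0.0, 0.1, -1.2], [0.0, 0.1, -1.2], [0.0, 0.1, -1.2]]
```

>>> send_rows(delta_pos=[[7,28,8],[5,22,8],[2,12,8],[0,0,0],[0,0,0]], rotation=[[0,0,-1.2],[0,0,-1.2],[0,0,-0.8],[0,0,0],[0,0,0]], claw=[1,1,1,1,1])

```text
t: 31.65
ee_pos: [0.6464, -0.1624, 0.1298]
ee_rot: [0.003, 0.596, 0.803, -0.001]
contact_force: [0.3, 0.1, 0.5]
finger_gap: 0.0345
```

Run:
```python
from h import *
where();plan((.6565,-.159,.085,106.9),v=20)
p,q,R=pose();im=read_camera("wrist");cv2.imwrite("pics/w7.png",im[:,:,::-1]);np.savez("w7.npz",p=p,q=q)
```

```text
tcp [ 0.6464 -0.1624  0.1298] yaw 106.83023938098776 tilt 0.394432066802879 31.65 0.034484776799392436
3 rows -> (0.6565, -0.159, 0.085)
[[0, 4, 15], [0, 4, 15], [0, 4, 15]]
[[0.1, 0.1, -0.0], [0.1, 0.1, -0.0], [0.1, 0.1, -0.0]]
```

View pics/w7.png

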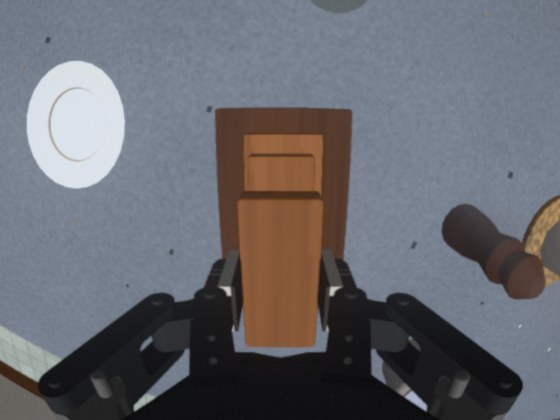

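Picture: small board held, near edge (239–322,195); medium's edge (248–315,155), large's (244–323,136).

Run:
```python
from h import *
d=np.load("w7.npz");p,q=d['p'],d['q']
u=np.array([np.cos(np.radians(16.9)),np.sin(np.radians(16.9))])
for n,uv,z,h in [("small",[(239,196),(322,196)],p[2]+.016,.04),("medium",[(249,155),(315,155)],.046,.051),("large",[(244,136),(323,136)],.03,.062)]:
    e=wcast(uv,z,p,q);c=e.mean(0)+h*u;print(n,c,c-p[:2],np.linalg.norm(e[0]-e[1]))
```

```text
small [ 0.6461 -0.1621] [-0.0003  0.0003] 0.03380671023952023
medium [ 0.6555 -0.1585] [0.0091 0.0039] 0.04647827482027792
large [ 0.6543 -0.1576] [0.0079 0.0048] 0.0589952732962656
```

>>> send_rows(delta_pos=[[0,4,14],[0,4,14],[0,3,10],[0,0,3],[0,0,0]], rotation=[[0.1,0.1,0],[0.1,0.1,0],[0.1,0,0],[0,0,0],[0,0,0]], claw=[1,1,1,1,1])

```text
t: 32.2
ee_pos: [0.6544, -0.1618, 0.085]
ee_rot: [-0.001, 0.598, 0.802, -0.002]
contact_force: [-0.8, 0.6, 0.0]
finger_gap: 0.0348
```

Run:
```python
from h import *
where();plan((.6575,-.159,.05,106.9),v=20)
```

```text
tcp [ 0.6544 -0.1618  0.085 ] yaw 106.552623420693 tilt 0.2905472746783964 32.2 0.03476146555062584
2 rows -> (0.6575, -0.159, 0.05)
[[1, 2, 17], [1, 2, 17]]
[[-0.1, 0.0, -0.2], [-0.1, 0.0, -0.2]]
```

>>> send_rows(delta_pos=[[2,1,10],[1,1,10],[1,0,8],[0,0,4],[0,0,0]], rotation=[[0,0,0],[0,0,0],[0,0,0],[0,0,0],[0,0,0]], claw=[1,1,1,1,1])

```text
t: 32.7
ee_pos: [0.6549, -0.1571, 0.0501]
ee_rot: [-0.001, 0.598, 0.802, -0.002]
contact_force: [-0.5, -0.3, -0.8]
finger_gap: 0.0346
```

Run:
```python
from h import *
where();plan((.656,-.1587,.047,106.9),v=20)
```

```text
tcp [ 0.6549 -0.1571  0.0501] yaw 106.55179954009077 tilt 0.30521041004048144 32.7 0.03461641992446471
1 rows -> (0.656, -0.1587, 0.047)
[[-2, 1, 3]]
[[-0.3, 0.1, -0.3]]
```

>>> send_rows(delta_pos=[[-1,1,2],[-1,0,2],[0,0,1],[0,0,0],[0,0,0]], rotation=[[0,0,0],[0,0,0],[0,0,0],[0,0,0],[0,0,0]], claw=[1,1,1,1,1])

```text
t: 33.2
ee_pos: [0.6577, -0.1593, 0.0464]
ee_rot: [0.0, 0.598, 0.802, -0.002]
contact_force: [0.0, -0.6, -0.3]
finger_gap: 0.0344
```

In place. Releasing, rising and checking.

>>> send_rows(delta_pos=[[0,0,0],[0,0,0],[0,0,0],[0,0,0],[0,0,0]], rotation=[[0,0,0],[0,0,0],[0,0,0],[0,0,0],[0,0,0]], claw=[-1,-1,-1,-1,-1])

```text
t: 33.7
ee_pos: [0.6583, -0.1596, 0.0469]
ee_rot: [0.001, 0.598, 0.802, -0.002]
contact_force: [-0.4, 0.5, 0.0]
finger_gap: 0.0854
```

>>> send_rows(delta_pos=[[0,0,-10],[0,0,-20],[0,0,-35],[0,0,-40],[0,0,-30]], rotation=[[0,0,0],[0,0,0],[0,0,0],[0,0,0],[0,0,0]], claw=[-1,-1,-1,-1,-1])

```text
t: 34.2
ee_pos: [0.6538, -0.1576, 0.1809]
ee_rot: [-0.006, 0.598, 0.801, -0.004]
contact_force: [0.1, -0.0, 0.0]
finger_gap: 0.0854
```

>>> send_rows(delta_pos=[[0,-20,-15],[0,-15,-5],[0,0,0],[0,0,0],[0,0,0]], rotation=[[0,0,0],[0,0,0],[0,0,0],[0,0,0],[0,0,0]], claw=[-1,-1,-1,-1,-1])

```text
t: 34.7
ee_pos: [0.6257, -0.1689, 0.2138]
ee_rot: [0.003, 0.598, 0.802, -0.001]
contact_force: [1.1, 0.3, -0.3]
finger_gap: 0.0855
```

Run:
```python
from h import *
where()
p,q,R=pose();im=read_camera("wrist");np.savez("w8.npz",p=p,q=q);cv2.imwrite("pics/w8full.png",im[:,:,::-1])
b=im[60:360,160:560,::-1];s=read_camera("scene")[150:300,100:440,::-1]
cv2.imwrite("pics/w8.png",np.vstack([cv2.resize(b,(400,300)),cv2.resize(s,(400,176),interpolation=3)]))
c=im[100:280,200:360,::-1];cv2.imwrite("pics/w8c.png",cv2.resize(c,(640,720)[:1]+(600,),interpolation=3))
```

```text
tcp [ 0.6257 -0.1689  0.2138] yaw 106.57975341153463 tilt 0.365702530024874 34.7 0.08550161383769195
```

View pics/w8.png

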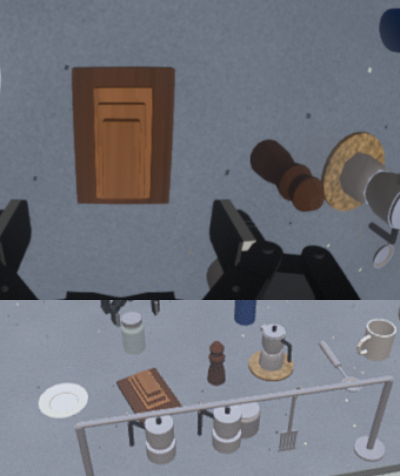

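Pile is nested and the pot stands on the trivet. Numeric check of near edges: small (263–304,180), medium (257–305,162), large (254–312,148).

Run:
```python
from h import *
d=np.load("w8.npz");p,q=d['p'],d['q'];g=cv2.imread("pics/w8full.png").sum(2)
r=g[140:190,270:297].mean(1);k=[140+i for i in range(1,49) if r[i]<r[i-1] and r[i]<=r[i+1] and r[i]<r.mean()-15];print("dark rows",k)
u=np.array([np.cos(np.radians(16.8)),np.sin(np.radians(16.8))])
for n,uv,z,h in [("small",[(263,180),(304,180)],.062,.04),("medium",[(257,162),(305,162)],.046,.051),("large",[(254,147),(312,147)],.03,.062)]:
    e=wcast(uv,z,p,q);print(n,e.mean(0)+h*u,np.linalg.norm(e[0]-e[1]))
```

```text
dark rows [141, 146, 163, 180]
small [ 0.6568 -0.1568] 0.03817763243703647
medium [ 0.6544 -0.1599] 0.04651440806473183
large [ 0.6523 -0.1584] 0.05858588773788875
```

View pics/w8c.png

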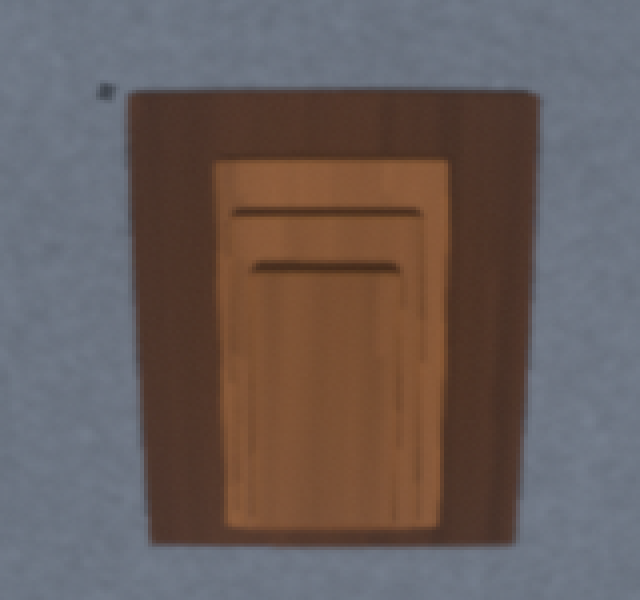

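The zoom shows edges parallel and centred: small (263–300,180), medium (258–305,163). That puts every offset at about 3 mm or less, so I'm handing in.

```bash
python3 -c "
from plant import *
s=sense();print(s['t'],s['contact_force']);print(sign_off())"
```

```text
34.8 [0.62630726 0.04426638 0.3138521 ]
the job is handed in; nothing more can be done
None
```

I moved the moka pot onto the cork trivet, then stacked the large, medium and small boards on the broad board in that order. I released everything and handed the job in at 34.8 s; `sign_off()` gave no verdict.

- **Boards:** in the last wrist pictures the pile lies flat, with each board about 3 mm or less off the one below (limit 8 mm). The long sides look parallel, and the gripper was clear of the pile.
- **Pot:** it stands upright on the trivet in the last scene picture. From the arm's position at release I put it about 6–8 mm off the trivet's centre (limit 28 mm). I did not measure that again from a picture.
- **Other things:** they look undisturbed in the pictures, but I did not measure their positions numerically.
- **Checks that disagreed:** my first edge pick for the small board made it 38 mm wide when it is 36 mm, and put it about 4 mm off the medium board. The zoomed picture corrected this, showing it centred across the medium board. No check failed.

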